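# Check a coolant tank with its dip gauge

### The job

Check the coolant tank: take the dip gauge from its cradle, dip its tip a good centimetre below the rim of the low open paste pot, then slide the rod down the tank's sloping dip tube until the collar stops on the tube's mouth, without ramming it. Draw the gauge right out again and present it for reading: the rod level, all of it at least 20 cm above the bench and clear of everything. Finish still holding it there in the gripper, dead still (do not put it down), and leave the pot and the other things on the bench standing where they are.

Things in the scene. Friction and masses are not known exactly. Their poses are not given: they have to be found in the camera images.
- gauge: dip gauge, 120 g or so, 210 mm long: thin straight steel rod (8 mm across), round steel collar (38 mm across), black square handle; starts level in the cradle, axis 60 mm up. Origin: on the axis at the collar's flat face towards the tip. +x along the axis from tip to handle: tip at x = -90 mm, collar 0 to 8, handle 20 to 120; z up while in the cradle. Balances near x = 40 mm
- gauge_tip (a point): the domed tip end of the gauge rod, on its axis, 90 mm from the collar face
- gauge_grip (a point): a good place to grip, on the axis in the handle, 58 mm from the collar face (gauge x = 58 mm). The handle is 18 x 18 mm, 100 mm long, its flat sides square to the gauge's y and z; free to grip from gauge x = 30 to 95 mm
- cradle: fixed holder of the gauge: wooden base 210 x 60 x 10 mm, two notched aluminium posts (10 mm thick, 34 mm wide), one under the rod at x = -60 mm (top 66 mm up), one under the handle's end at x = 108 mm (top 61 mm up). Origin: on the bench under the gauge's origin; same x axis as the resting gauge. The gauge lifts straight up out of it
- pot: paste pot: low, wide, open round steel pot, 84 mm outside and 78 mm inside at the rim, 45 mm tall, 5 mm floor, about 0.35 kg, standing loose on the bench (paste not modelled). Origin: centre of its underside, z up
- tank: coolant tank, fixed: white and grey box 150 x 150 mm, 112 mm tall, round black filler cap on top (to 142 mm). Origin: centre of its underside, on the bench; its +x face, turned away from the robot, carries the dip tube
- dip_tube: rigid steel dip tube rising at 45 degrees from the tank's +x face. Origin: centre of its open mouth, 135 mm up. +z: along its axis, out of the mouth, upward away from the tank; y level. Bore 14 mm, flaring over the last 22 mm to 28 mm at the mouth (34 mm outside); clear for 105 mm. Gauge seated: collar face at this origin, gauge +x along tube +z
- mouse: bystander: black computer mouse, 105 x 58 x 32 mm, lying on the bench. Origin: on its underside
- screwdriver: bystander: screwdriver lying on the bench
- spool: bystander: spool of copper wire with grey flanges, 60 mm across, 46 mm tall, standing on a flange. Origin: on its underside
- meter: bystander: grey hand-held meter lying face up, 155 x 78 x 34 mm. Origin: on its underside
- mug: bystander: tall white ceramic mug with a handle, 80 mm across, 95 mm tall (not the pot). Origin: on its underside
- bottle: bystander: small closed white bottle with a black cap, 44 mm across, 95 mm tall. Origin: on its underside
- parts_tray: bystander: low grey divided tray, 110 x 80 x 30 mm. Origin: on its underside
Mind the look-alikes: they are no part of the job. There is more than one size of the gauge; the one meant has the size given above. What is shaped like the pot but pink or red is not meant.

How it is judged:
By the outcome, as a careful person would: the job done as asked, in the order asked, and still so for the second after the job is handed in, while the arm keeps its last pose, push and grip.
It also fails if it takes over 66 s, if anything falls off the work surface, if the arm or the gripper's body presses on something with over 40 N, if the wrist force passes 120 N, or if a joint passes its speed limit or range.

### The arm

A 7-joint arm with a two-finger parallel gripper is mounted at the origin on the work surface. World frame = base frame: x ahead of the robot, y to its left, z up, the work surface at z = 0. Lengths are in m, angles in rad, forces in N, time in s.
With the tool pointing down it reaches from about 0.425 to 0.875 m from the base axis. Payload 4.7 kg.
Tool frame: the origin (TCP) lies between the finger pads; the fingertips stand 19 mm ahead of it and the grasp point (between the pads) is the TCP; y points along the fingers, z is the direction in which the jaws open and shut, and the axes are right-handed (so a half turn about y gives the same grasp; the last joint's range is limited). The gripper opens to 87 mm and grips with 3 to 60 N. Pads are 19 mm wide; open, the fingers measure 117 mm over their backs; the gripper's body (75 mm by 190 mm) begins 51 mm behind the grasp point.
Start: joints at [-1.325, 0.321, -0.07, 1.45, 0.023, 1.371, -0.057], TCP at [0.149, 0.633, 0.242] pointing down, gripper open.
Joint ranges: [-2.86, 2.86], [-0.3, 2.09], [-1.38, 1.24], [0.06, 2.45], [-1.56, 4.7], [0.09, 2.05], [-2.69, 2.69]. Speed limits (rad/s): [2.57, 2.57, 3.14, 3.14, 3.14, 3.14, 3.14].

### API

Orientations are given as a 3x3 rotation matrix whose columns are the frame's x, y, z axes.
In Python, from cell import robot, snapshot, calibration, find_in, regions_of, landmark_of gives the robot as it stands.
- The arm moves only by the tool servo_tool, never from a script. Its argument "rows" is a list that holds one entry, the list of rows, each a list of 4 numbers: the shift along the tool's x, y, z in cm, then the turn about the tool's y in rad. A call has 1 to 12 rows; each row is the pose to reach, as a shift and turn from the pose commanded when the call began, along the tool's axes at that moment; what a row does not reach only later rows make up. A row lasts 1/10 s, in which the tool goes at most 50 mm and 8.59 degrees, less where a joint would pass 70% of its speed; a pose out of reach is approached as far as the arm can. A call with a gripper value outside its range is refused whole. "claw" is the finger opening in cm, from 0 to 8.7, set as the call begins (left out, the last holds). The fingers move at their own pace and stop on an object; "newtons" is the grip in N (left out, the last holds). Time passes only in rows, so rows that repeat a pose let the fingers close. It gives the time, the measured TCP pose, the force and the opening at its end, in the units of the state.
- robot.get_obs(): the state, without advancing time (a new reading comes with each control period).
- snapshot(name): name is "scene" or "top" or "wrist"; returns the picture (420x560x3 uint8, red, green, blue); there is no depth.
- calibration(name): a dict with "fx", "fy", "cx", "cy" (pixels), "position" and "rotation" of the camera in the world. Camera axes: x right, y up, looking along -z (the intrinsics and any distortion apply to the point x, -y, -z); pixel columns grow to the right and rows downward; lengths in m; the calibration is good to about 2 mm. A picture is of the moment at which its call begins: read the wrist's pose just before it. calibration takes no time and is no camera call; for the wrist camera it gives the pose at the moment of the call.
- robot.sign_off(): hands the job in, once; it reports no verdict.
Trained networks look in the newest picture that a camera, given by its name, has taken for a name from the list of things; names that differ only in an ending like _2 or _b are one class to them, and where a whole thing is asked for, a point or a joint stands for the part that bears it (a point fixed in the world has none). Each returns a list of dicts, best first, with "confidence" (0 to 1); they miss things now and then, are a little off and sometimes report something else, mostly with a low value. They report only what shows in the picture. A call takes as long as a camera call. They do not tell look-alikes from the thing itself.
- find_in(query, camera): "rect" ([left, top, width, height] in pixels, round what is visible of it).
- regions_of(query, camera): "mask" (420x560 bool, what is visible of it) and "rect" ([left, top, width, height] in pixels, round what is visible of it).
- landmark_of(query, camera): "centre" ([row, column] in pixels: a listed point, or the origin of a listed thing).
The state is a dict: "clock": time; "joint_positions": joint angles; "dq": joint speeds; "tau": joint torques, N m; "tcp_pos": TCP position; "tcp_rot": TCP orientation; "wrist_force": force on the tool from outside, world axes, zero at the start; "torque": the same for the moment, N m; "grip_width": opening from 0.0 (shut) to 1.0 (fully open).
Only numpy, scipy, OpenCV 4.12 (cv2) and the standard library are available. Lean on these libraries where they do the work, as an engineer would, in place of code of your own. Each camera call takes 0.05 s, during which the arm holds its last target. There are 200 camera calls.

## Working session

There is one attempt and no reset: what is moved stays moved. The work goes in short steps, Python scripts to look and compute and a tool call to move; the robot and the scene stay as the last step left them, time stands still between calls to the robot, and variables do not carry over. Pictures are saved under pics/ and viewed, about 8 in all and at most 12, crops included, and the job is handed in when it is done.

Besides the shell and the picture viewer there is one more tool, called after "Request:" in YAML: its name, and indented under it one key for each argument. servo_tool: Moves the arm, as the interface text tells. Its arguments: {"type":"object","properties":{"rows":{"type":"array","items":{"type":"array","items":{"type":"array","items":{"type":"number"}}}},"claw":{"type":"number"},"newtons":{"type":"number"}},"required":["rows"]}

```bash
ls; mkdir -p pics; python3 - <<'E'
from cell import *
import cv2,numpy as np
o=robot.get_obs()
print(o['clock'],o['tcp_pos'],np.round(o['tcp_rot'],3).tolist(),o['grip_width'])
ims=[]
for c in ['scene','top']:
    im=snapshot(c); cv2.imwrite(f'pics/{c}0.png',im[:,:,::-1])
    k=calibration(c); print(c,{a:np.round(b,3).tolist() for a,b in k.items()})
    for q in ['gauge','cradle','pot','tank','dip_tube','gauge_tip','gauge_grip']:
        print(q,[(round(r['confidence'],2),np.round(r['centre']).tolist()) for r in landmark_of(q,c)][:4],
         [(round(r['confidence'],2),np.round(r['rect']).tolist()) for r in find_in(q,c)][:4] if q in('gauge','pot') else '')
E
```

```text
pics
0.0 [0.14926827 0.63210035 0.24046524] [[0.973, -0.0, 0.23], [-0.23, -0.002, 0.973], [0.0, -1.0, -0.002]] 0.9985025445649081
scene {'fx': 431.471, 'fy': 431.471, 'cx': 276.373, 'cy': 219.405, 'position': [1.017, -0.313, 1.037], 'rotation': [[0.538, -0.714, 0.448], [0.843, 0.458, -0.282], [-0.004, 0.529, 0.849]]}
gauge [(0.87, [267.0, 176.0]), (0.62, [272.0, 105.0])] [(0.95, [155.0, 246.0, 59.0, 52.0]), (0.66, [93.0, 249.0, 19.0, 58.0])]
cradle [(0.61, [277.0, 184.0])] 
pot [(0.96, [184.0, 336.0]), (0.89, [158.0, 368.0]), (0.64, [232.0, 339.0])] [(0.93, [323.0, 163.0, 30.0, 28.0]), (0.83, [356.0, 136.0, 29.0, 30.0]), (0.68, [325.0, 208.0, 28.0, 35.0])]
tank [] 
dip_tube [] 
gauge_tip [(0.83, [247.0, 112.0]), (0.69, [246.0, 154.0])] 
gauge_grip [(0.88, [279.0, 194.0]), (0.57, [285.0, 96.0])] 
top {'fx': 437.066, 'fy': 437.066, 'cx': 280.892, 'cy': 210.486, 'position': [0.28, -0.022, 1.418], 'rotation': [[0.005, 0.983, -0.182], [-1.0, 0.005, -0.002], [-0.001, 0.182, 0.983]]}
gauge [(0.79, [224.0, 363.0]), (0.52, [266.0, 410.0])] [(0.6, [350.0, 189.0, 20.0, 61.0]), (0.56, [399.0, 243.0, 30.0, 40.0])]
cradle [(0.6, [229.0, 358.0])] 
pot [(0.74, [238.0, 198.0]), (0.62, [243.0, 155.0]), (0.61, [197.0, 228.0])] [(0.72, [138.0, 231.0, 27.0, 25.0]), (0.68, [212.0, 183.0, 28.0, 30.0]), (0.3, [340.0, 133.0, 38.0, 31.0]), (0.24, [245.0, 144.0, 22.0, 30.0])]
tank [(0.59, [256.0, 278.0])] 
dip_tube [(0.49, [213.0, 285.0]), (0.25, [150.0, 218.0])] 
gauge_tip [(0.55, [251.0, 370.0]), (0.5, [278.0, 402.0])] 
gauge_grip [(0.78, [211.0, 358.0]), (0.47, [251.0, 418.0])]
```

```bash
python3 - <<'E'
import cv2,numpy as np
a=cv2.imread('pics/scene0.png');b=cv2.imread('pics/top0.png')
cv2.imwrite('pics/a.png',cv2.resize(a[110:380,60:460],(800,540),interpolation=cv2.INTER_CUBIC))
cv2.imwrite('pics/b.png',cv2.resize(b[100:340,110:470],(800,533),interpolation=cv2.INTER_CUBIC))
E
```

```text
(no output)
```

View pics/a.png

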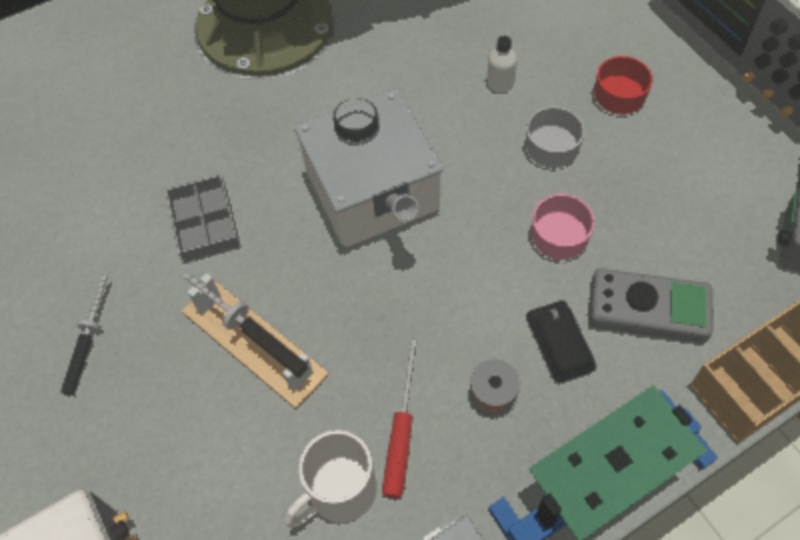

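View pics/b.png

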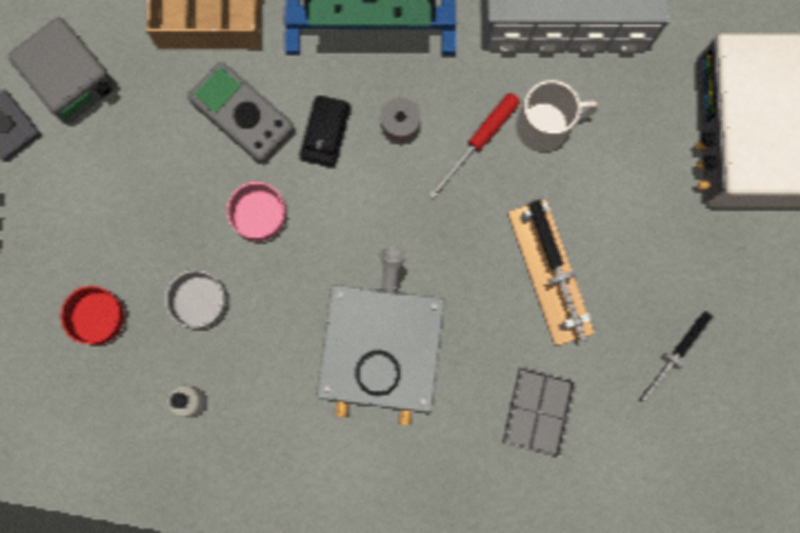

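The pictures show two gauges: one in the wooden cradle (scene crop 245,325) and a smaller one lying on the bench (85,335). The cradle one fits. There are three pot shapes: grey steel (scene crop 555,137), pink (562,225) and red (623,85). The grey one fits. The dip tube's mouth is at scene crop (403,205) and top crop (392,257). The tool can only yaw, so I'll have to tilt the gauge by letting it pivot in the pads.

```bash
cat > h.py <<'E'
from cell import *
import cv2,numpy as np
def ray(k,rc):
    d=np.array([(rc[1]-k['cx'])/k['fx'],-(rc[0]-k['cy'])/k['fy'],-1.]); d=np.array(k['rotation'])@d
    return np.array(k['position']),d/np.linalg.norm(d)
def tri(obs):  # obs: list of (calib,(row,col))
    A=np.zeros((3,3));b=np.zeros(3);R=[]
    for k,rc in obs:
        p,d=ray(k,rc);P=np.eye(3)-np.outer(d,d);A+=P;b+=P@p;R.append((p,d))
    x=np.linalg.solve(A,b)
    return x,[round(1000*np.linalg.norm(np.cross(x-p,d)),1) for p,d in R]
def atz(k,rc,z):
    p,d=ray(k,rc);return p+d*(z-p[2])/d[2]
def proj(k,x):
    c=np.array(k['rotation']).T@(np.array(x)-np.array(k['position']))
    return [k['cy']-k['fy']*c[1]/-c[2], k['cx']+k['fx']*c[0]/-c[2]]
E
python3 - <<'E'
from h import *
s,t=calibration('scene'),calibration('top')
print(s.keys())
for n,a,b in [('gauge',(267,176),(224,363)),('grip',(279,194),(211,358)),('tip',(246,154),(251,370)),('pot',(184,336),(238,198)),('tube',(212.5,261.5),(213,285))]:
    print(n,tri([(s,a),(t,b)]))
print('z', [atz(k,p,.06) for k,p in [(s,(267,176)),(t,(224,363)),(s,(279,194)),(t,(211,358)),(s,(246,154)),(t,(251,370))]])
print('pot z0',atz(s,(184,336),0),atz(t,(238,198),0))
f=lambda x,y:(100+y*.45,110+x*.45)
print('tank top corners',[atz(t,f(*p),.112) for p in [(333,286),(443,298),(432,412),(319,400)]])
g=lambda x,y:(110+y*.5,60+x*.5)
print('scene',[atz(s,g(*p),.112) for p in [(297,129),(390,90),(440,163),(338,205)]], 'mouth',atz(s,g(403,205),.135),atz(t,f(391,254),.135))
E
```

```text
dict_keys(['fx', 'fy', 'cx', 'cy', 'position', 'rotation'])
gauge (array([ 0.48875935, -0.27549043,  0.06848715]), [np.float64(0.1), np.float64(0.1)])
grip (array([ 0.53392605, -0.25732905,  0.05713811]), [np.float64(6.1), np.float64(6.1)])
tip (array([ 0.40436763, -0.29604486,  0.06716833]), [np.float64(1.0), np.float64(1.0)])
pot (array([ 0.45264176,  0.25492784, -0.0147013 ]), [np.float64(1.1), np.float64(1.1)])
tube (array([ 0.50839928, -0.03348839,  0.14135755]), [np.float64(2.3), np.float64(2.3)])
z [array([ 0.484184  , -0.27502931,  0.06      ]), array([ 0.49002871, -0.27722447,  0.06      ]), array([ 0.53766716, -0.25184919,  0.06      ]), array([ 0.53149046, -0.26263263,  0.06      ]), array([ 0.39944414, -0.29687577,  0.06      ]), array([ 0.4052988, -0.2965113,  0.06     ])]
pot z0 [0.46089799 0.24805077 0.        ] [0.45034923 0.25111075 0.        ]
tank top corners [array([0.46608272, 0.0440923 , 0.112     ]), array([ 0.45044158, -0.10511388,  0.112     ]), array([ 0.29817455, -0.08952236,  0.112     ]), array([0.3131112 , 0.06055835, 0.112     ])]
scene [array([ 0.30920935, -0.08328402,  0.112     ]), array([0.31847642, 0.05783255, 0.112     ]), array([0.46107213, 0.04881629, 0.112     ]), array([ 0.44607955, -0.09640063,  0.112     ])] mouth [ 0.5039706  -0.03367428  0.135     ] [ 0.50653615 -0.03427537  0.135     ]
```

Request:
servo_tool:
  rows:
    - [[46.7,0,-23.1,0],[46.7,0,-23.1,0],[46.7,0,-23.1,0],[46.7,0,-23.1,0],[46.7,0,-23.1,0],[46.7,0,-23.1,0],[46.7,0,-23.1,0],[46.7,0,-23.1,0],[46.7,0,-23.1,0],[46.7,0,-23.1,0],[46.7,0,-23.1,0]]
  claw: 5

```text
clock: 2.1
tcp_pos: [0.5551, 0.2947, 0.2418]
tcp_rot: [[0.972, 0.003, 0.237], [-0.237, -0.003, 0.972], [0.003, -1.0, -0.002]]
wrist_force: [-0.2, -0.2, 0.2]
grip_width: 0.575
```

Request:
servo_tool:
  rows:
    - [[13.7,0,-53.5,-0.1],[13.7,0,-53.5,-0.2],[13.7,0,-53.5,-0.3],[13.7,0,-53.5,-0.4],[13.7,0,-53.5,-0.52],[13.7,0,-53.5,-0.52],[13.7,0,-53.5,-0.52],[13.7,0,-53.5,-0.52],[13.7,0,-53.5,-0.52],[13.7,0,-53.5,-0.52],[13.7,0,-53.5,-0.52],[13.7,0,-53.5,-0.52]]

```text
clock: 3.3
tcp_pos: [0.5585, -0.261, 0.242]
tcp_rot: [[0.962, -0.001, -0.273], [0.273, -0.006, 0.962], [-0.002, -1.0, -0.005]]
wrist_force: [-1.0, -0.6, -0.1]
grip_width: 0.575
```

```bash
python3 - <<'E'
from h import *
o=robot.get_obs();k=calibration('wrist');im=snapshot('wrist');print(o['tcp_pos'],o['clock'])
cv2.imwrite('pics/w1.png',im[:,:,::-1])
print({a:np.round(b,3).tolist() for a,b in k.items()})
for q in ['gauge','gauge_grip','gauge_tip','cradle']:
    for r in landmark_of(q,'wrist')[:2]: print(q,round(r['confidence'],2),np.round(r['centre'],1),atz(k,r['centre'],0 if q=='cradle' else .06).round(4))
for r in regions_of('gauge','wrist')[:1]:
    print(r['confidence'],r['rect'])
    im2=im.copy();m=r['mask'];im2[m]=im2[m]//2+np.array([0,127,0],np.uint8);cv2.imwrite('pics/w1m.png',im2[:,:,::-1])
    ys,xs=np.nonzero(m);P=np.array([atz(k,p,.06)[:2] for p in zip(ys[::10],xs[::10])]);c=P.mean(0);u=np.linalg.svd(P-c,full_matrices=False)[2][0];print(c,u,np.degrees(np.arctan2(u[1],u[0])), ((P-c)@u).min(),((P-c)@u).max())
E
```

```text
[ 0.55848101 -0.26100102  0.24197303] 3.3
{'fx': 310.617, 'fy': 310.617, 'cx': 279.186, 'cy': 214.182, 'position': [0.485, -0.281, 0.385], 'rotation': [[-0.275, -0.923, -0.268], [0.962, -0.265, -0.071], [-0.006, -0.277, 0.961]]}
gauge 0.69 [123.4 283.7] [ 0.4835 -0.279   0.06  ]
gauge_grip 0.97 [180.  292.6] [ 0.536 -0.254  0.06 ]
gauge_tip 0.91 [ 20.4 285.7] [ 0.3954 -0.3026  0.06  ]
cradle 0.78 [122.7 286.2] [ 0.4816 -0.2759  0.    ]
0.97 [96.1, 0.5, 49.4, 34.6]
[ 0.43318007 -0.4519345 ] [ 0.71179851 -0.70238371] -44.6185636654573 -0.02992917728660402 0.022799779535959727
```

View pics/w1m.png

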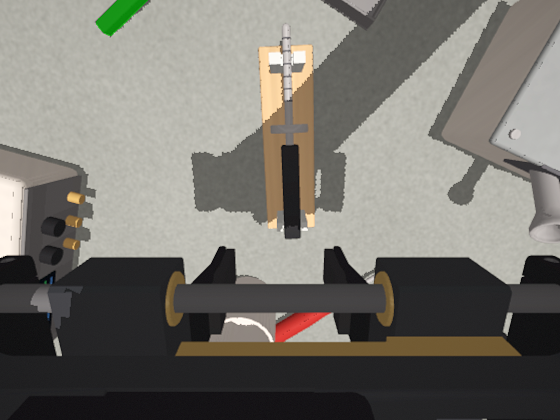

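```bash
python3 - <<'E'
from h import *
k=calibration('wrist');im=cv2.imread('pics/w1.png').astype(int)
for r in [30,35,80,90,150,165,180,195,210,225]:
    row=im[r,275:310]
    g=row.sum(1)
    if r>=140:
        i=np.nonzero(g<110)[0]+275;c=(i.min()+i.max())/2;z=.069
    else:
        continue
    print(r,i.min(),i.max(),atz(k,(r,c),z).round(4))
for p in [(30,286.5),(90,288.5)]: print(p,atz(k,p,.064).round(4))
E
```

```text
150 282 297 [ 0.5101 -0.2542  0.069 ]
165 282 297 [ 0.5244 -0.2497  0.069 ]
180 283 298 [ 0.5387 -0.2442  0.069 ]
195 283 298 [ 0.5537 -0.2395  0.069 ]
210 284 299 [ 0.5688 -0.2336  0.069 ]
225 285 299 [ 0.5845 -0.2281  0.069 ]
(30, 286.5) [ 0.4082 -0.2887  0.064 ]
(90, 288.5) [ 0.4566 -0.2717  0.064 ]
```

```bash
python3 - <<'E'
from h import *
o=robot.get_obs();k=calibration('wrist');im=snapshot('wrist')[:,:,::-1].astype(int);print(o['tcp_pos'],np.round(o['tcp_rot'],4).tolist(),o['clock'],np.abs(o['dq']).max())
for q in ['gauge','gauge_grip','gauge_tip']:
    for r in landmark_of(q,'wrist')[:1]: print(q,round(r['confidence'],2),np.round(r['centre'],1),atz(k,r['centre'],.06).round(4))
P=[]
for r in range(140,235,6):
    g=im[r,270:320].sum(1);i=np.nonzero(g<110)[0]+270
    if len(i): P.append(atz(k,(r,(i.min()+i.max())/2),.069)[:2])
P=np.array(P);c=np.polyfit(P[:,0],P[:,1],1);print(P[[0,-1]],np.degrees(np.arctan(c[0])),'y at x=.555',np.polyval(c,.555))
E
```

```text
[ 0.56196138 -0.24923482  0.24146985] [[0.9578, 0.0002, -0.2875], [0.2875, 0.0012, 0.9578], [0.0006, -1.0, 0.0011]] 3.6 0.004516756759814871
gauge 0.74 [118.1 276. ] [ 0.4848 -0.2759  0.06  ]
gauge_grip 0.7 [172.5 279.1] [ 0.536  -0.2572  0.06  ]
gauge_tip 0.94 [ 14.2 275.8] [ 0.3977 -0.3021  0.06  ]
[[ 0.50387589 -0.26700317]
 [ 0.5950404  -0.24341143]] 17.010673454017997 y at x=.555 -0.2508659196412032
```

Request:
servo_tool:
  rows:
    - [[0,5,0,0],[0,9.5,0,0],[0,13,0,0],[0,16,0,0],[0,18,0,0],[0,18.1,0,0],[0,18.1,0,0],[0,18.1,0,0]]
  claw: 5

```text
clock: 4.6
tcp_pos: [0.5624, -0.252, 0.0622]
tcp_rot: [[0.959, 0.003, -0.285], [0.285, -0.001, 0.959], [0.002, -1.0, -0.002]]
wrist_force: [-0.1, -0.4, 0.5]
grip_width: 0.574
```

Request:
servo_tool:
  rows:
    - [[0,0,0,0],[0,0,0,0],[0,0,0,0],[0,0,0,0],[0,0,0,0],[0,0,0,0],[0,0,0,0],[0,0,0,0]]
  claw: 0
  newtons: 15

```text
clock: 5.4
tcp_pos: [0.5608, -0.2496, 0.0607]
tcp_rot: [[0.958, -0.002, -0.286], [0.286, 0.003, 0.958], [-0.001, -1.0, 0.004]]
wrist_force: [-4.2, 3.8, 5.6]
grip_width: 0.211
```

Request:
servo_tool:
  rows:
    - [[0,-1,0,0],[0,-3,0,0],[0,-6,0,0],[0,-10,0,0],[0,-14,0,0],[0,-18,0,0],[0,-18,0,0],[0,-18,0,0]]
  claw: 0
  newtons: 15

```text
clock: 6.2
tcp_pos: [0.5616, -0.2524, 0.2418]
tcp_rot: [[0.959, 0.003, -0.284], [0.284, -0.001, 0.959], [0.002, -1.0, -0.002]]
wrist_force: [-0.5, -0.6, -2.5]
grip_width: 0.205
```

```bash
cat >> h.py <<'E'
def look(name,scene=True):
    o=robot.get_obs();k=calibration('wrist');im=snapshot('wrist')[:,:,::-1];s=snapshot('scene')[:,:,::-1];t=snapshot('top')[:,:,::-1]
    tcp=np.array(o['tcp_pos']);ks,kt=calibration('scene'),calibration('top')
    out=[cv2.resize(im,(400,300))]
    for kk,p in ((ks,s),(kt,t)):
        r,c=np.round(proj(kk,tcp)).astype(int);r0,c0=np.clip(r-50,0,320),np.clip(c-65,0,430)
        out.append(cv2.resize(p[r0:r0+100,c0:c0+130],(390,300),interpolation=cv2.INTER_CUBIC))
        print('crop r0,c0',r0,c0)
    cv2.imwrite(f'pics/{name}.png',np.vstack([np.hstack(out[1:]),np.hstack([out[0],np.zeros((300,380,3),np.uint8)])]))
    print(o['clock'],tcp.round(4),np.round(o['wrist_force'],2),o['grip_width'])
    for q in ['gauge_tip','gauge','gauge_grip']:
        C=[]
        for kk,c in ((k,'wrist'),(ks,'scene'),(kt,'top')):
            for r in landmark_of(q,c)[:3]:
                p,d=ray(kk,r['centre']);v=tcp-p;dist=np.linalg.norm(np.cross(v,d))
                if dist<.25: C.append((kk,r['centre'],c,r['confidence'],dist))
        print(q,[(c[2],round(c[3],2),np.round(c[1]).tolist(),round(c[4],3)) for c in C])
        for i in range(len(C)):
            for j in range(i):
                if C[i][2]!=C[j][2]:
                    x,e=tri([C[i][:2],C[j][:2]])
                    if e[0]<6: print('   ',C[i][2],C[j][2],x.round(4),e, 'dist tcp',round(np.linalg.norm(x-tcp),3))
E
python3 -c "
from h import *
look('l1')"
```

```text
crop r0,c0 202 119
crop r0,c0 138 300
6.2 [ 0.5616 -0.2524  0.2418] [-0.52 -0.56 -2.5 ] 0.20535773960374984
gauge_tip [('wrist', 0.46, [118.0, 282.0], np.float64(0.079)), ('scene', 0.74, [248.0, 112.0], np.float64(0.141)), ('scene', 0.52, [209.0, 135.0], np.float64(0.131)), ('top', 0.49, [246.0, 384.0], np.float64(0.166))]
    top scene [ 0.4029 -0.2978  0.2378] [np.float64(1.0), np.float64(1.0)] dist tcp 0.165
gauge [('wrist', 0.98, [110.0, 277.0], np.float64(0.082)), ('scene', 0.64, [274.0, 106.0], np.float64(0.156)), ('top', 0.52, [265.0, 411.0], np.float64(0.24))]
    top scene [ 0.3659 -0.4386 -0.0046] [np.float64(2.4), np.float64(2.4)] dist tcp 0.366
gauge_grip [('wrist', 0.86, [235.0, 281.0], np.float64(0.023)), ('scene', 0.83, [284.0, 98.0], np.float64(0.174)), ('scene', 0.62, [244.0, 174.0], np.float64(0.027)), ('top', 0.67, [165.0, 322.0], np.float64(0.136)), ('top', 0.64, [248.0, 382.0], np.float64(0.171)), ('top', 0.49, [253.0, 416.0], np.float64(0.218))]
    scene wrist [ 0.5363 -0.2615  0.2471] [np.float64(2.1), np.float64(2.1)] dist tcp 0.027
    top scene [ 0.4028 -0.455   0.0215] [np.float64(5.5), np.float64(5.5)] dist tcp 0.339
```

View pics/l1.png

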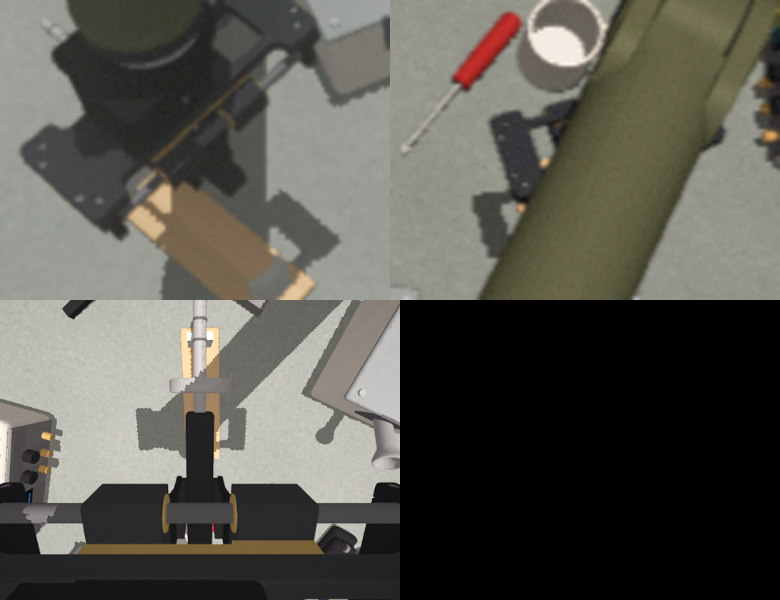

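The gauge is held level, with the tip at about (0.403, -0.298, 0.238). Next I'll lift slightly, ease the grip and see whether the tip swings down.

Request:
servo_tool:
  rows:
    - [[0,-4,0,0],[0,-6,0,0],[0,-6,0,0],[0,-6,0,0]]
  claw: 0
  newtons: 3

```text
clock: 7.2
tcp_pos: [0.5611, -0.2516, 0.3]
tcp_rot: [[0.959, -0.0, -0.284], [0.284, 0.0, 0.959], [-0.0, -1.0, 0.0]]
wrist_force: [0.3, 0.5, -2.2]
grip_width: 0.208
```

```bash
cat >> h.py <<'E'
from scipy.optimize import least_squares
def pitch(save=None,show=True):
    """pitch (deg, tip below level) and grip distance from collar, out of wrist landmarks"""
    o=robot.get_obs();k=calibration('wrist');im=snapshot('wrist')
    if save: cv2.imwrite(f'pics/{save}.png',im[:,:,::-1])
    tcp=np.array(o['tcp_pos']);R=np.array(o['tcp_rot'])
    P=[]
    for q,x in (('gauge',0),('gauge_tip',-.09),('gauge_grip',.058)):
        for r in landmark_of(q,'wrist')[:2]:
            if r['confidence']>.4: P.append((q,x,r['centre'],round(r['confidence'],2)))
    def pt(v,x): return tcp+(v[1]-x)*(-np.cos(v[0])*R[:,0]+np.sin(v[0])*R[:,1])
    f=lambda v:np.concatenate([np.subtract(proj(k,pt(v,x)),c) for _,x,c,_ in P]+[[(v[1]-.08)*2000]])
    best=min((least_squares(f,[a,.08],loss='soft_l1') for a in (0,.4,.8,1.2)),key=lambda s:s.cost)
    v=best.x
    if show:
        print('clock',round(o['clock'],2),'tcp',tcp.round(4),'F',np.round(o['wrist_force'],2),'w',round(o['grip_width'],3))
        print('pitch',round(np.degrees(v[0]),1),'L',round(v[1],4),'cost',round(best.cost,1),'tip',pt(v,-.09).round(4),'collar',pt(v,0).round(4))
        for p,e in zip(P,best.fun[:-1].reshape(-1,2).round(1)): print(' ',p[0],np.round(p[2]),p[3],e)
    return v
E
python3 -c "
from h import *
pitch('p1')"
```

```text
clock 7.2 tcp [ 0.5611 -0.2516  0.3   ] F [ 0.33  0.54 -2.23] w 0.208
pitch 100.9 L 0.0802 cost 394.1 tip [ 0.592  -0.2424  0.1329] collar [ 0.5756 -0.2473  0.2213]
  gauge [249. 276.] 0.57 [-0.8  3.2]
  gauge_grip [267. 283.] 0.78 [ 1.2 -4.1]
  gauge_grip [ 10. 148.] 0.61 [258.3 131.2]
```

The gauge swung past vertical and is free to pivot at 3 N. I'll let it settle hanging, then clamp it.

Request:
servo_tool:
  rows:
    - [[0,-1,0,0],[0,-2.5,0,0],[0,-4,0,0],[0,-5,0,0],[0,-5.5,0,0],[0,-6,0,0],[0,-6,0,0],[0,-6,0,0],[0,-6,0,0],[0,-6,0,0],[0,-6,0,0],[0,-6,0,0]]
  claw: 0
  newtons: 3

```text
clock: 8.6
tcp_pos: [0.5612, -0.2516, 0.3604]
tcp_rot: [[0.959, -0.0, -0.284], [0.284, 0.0, 0.959], [-0.0, -1.0, 0.0]]
wrist_force: [-0.3, -0.3, -1.3]
grip_width: 0.206
```

Request:
servo_tool:
  rows:
    - [[0,0,0,0],[0,0,0,0],[0,0,0,0]]
  claw: 0
  newtons: 20

```text
clock: 8.9
tcp_pos: [0.5612, -0.2516, 0.3606]
tcp_rot: [[0.959, 0.0, -0.284], [0.284, 0.0, 0.959], [0.0, -1.0, 0.0]]
wrist_force: [0.7, 0.6, -1.3]
grip_width: 0.206
```

```bash
python3 -c "
from h import *
pitch('p2')
look('l2')"
```

```text
clock 8.9 tcp [ 0.5612 -0.2516  0.3606] F [ 0.74  0.57 -1.27] w 0.206
pitch 84.2 L 0.08 cost 682.7 tip [ 0.5449 -0.2565  0.1914] collar [ 0.5535 -0.2539  0.281 ]
  gauge [245. 276.] 0.9 [-26.4   3.6]
  gauge [  2. 191.] 0.74 [216.4  88. ]
  gauge_grip [ 22. 168.] 0.92 [235.3 111.7]
  gauge_grip [265. 281.] 0.78 [-7.2 -1.5]
crop r0,c0 172 108
crop r0,c0 127 309
9.1 [ 0.5612 -0.2516  0.3605] [-0.26  0.03 -1.08] 0.20989540957233802
gauge_tip [('scene', 0.96, [272.0, 203.0], np.float64(0.108)), ('scene', 0.84, [247.0, 112.0], np.float64(0.113)), ('scene', 0.53, [318.0, 263.0], np.float64(0.241))]
gauge [('wrist', 0.81, [244.0, 278.0], np.float64(0.018)), ('wrist', 0.73, [333.0, 477.0], np.float64(0.086)), ('wrist', 0.57, [2.0, 191.0], np.float64(0.12)), ('scene', 0.75, [272.0, 106.0], np.float64(0.143)), ('scene', 0.58, [252.0, 188.0], np.float64(0.061)), ('scene', 0.3, [213.0, 262.0], np.float64(0.165)), ('top', 0.6, [175.0, 368.0], np.float64(0.016)), ('top', 0.46, [261.0, 410.0], np.float64(0.222))]
    scene wrist [ 0.3696 -0.4342  0.0096] [np.float64(2.1), np.float64(2.1)] dist tcp 
[... 671 characters left out ...]
029)), ('scene', 0.76, [285.0, 98.0], np.float64(0.167)), ('top', 0.73, [251.0, 420.0], np.float64(0.21)), ('top', 0.46, [176.0, 373.0], np.float64(0.004))]
    scene wrist [ 0.5715 -0.2491  0.3213] [np.float64(0.3), np.float64(0.3)] dist tcp 0.041
    scene wrist [ 0.4097 -0.4604  0.0327] [np.float64(0.2), np.float64(0.2)] dist tcp 0.417
    top wrist [ 0.4092 -0.462   0.0291] [np.float64(0.3), np.float64(0.3)] dist tcp 0.421
    top scene [ 0.4091 -0.461   0.0321] [np.float64(0.3), np.float64(0.3)] dist tcp 0.418
    top wrist [ 0.5678 -0.252   0.336 ] [np.float64(3.1), np.float64(3.1)] dist tcp 0.025
    top scene [ 0.5739 -0.2527  0.3269] [np.float64(3.0), np.float64(3.0)] dist tcp 0.036
```

View pics/l2.png

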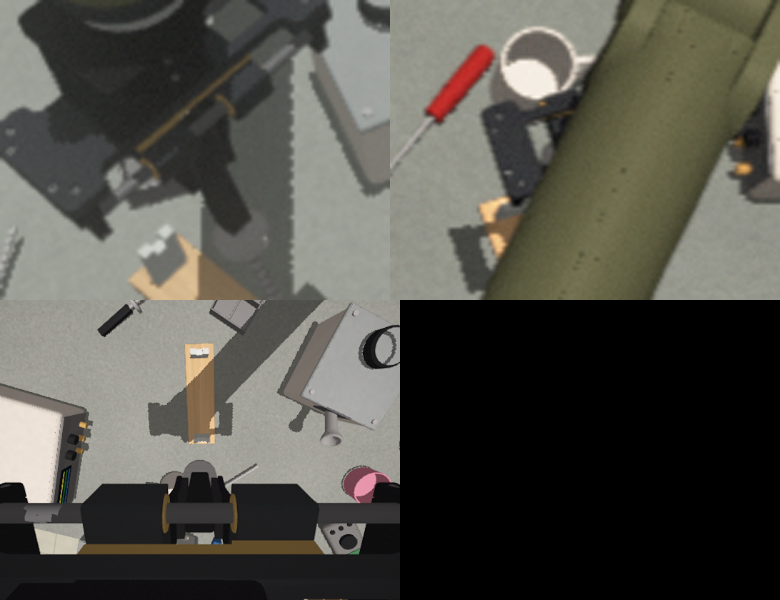

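The gauge is clamped about 10° past vertical, with the collar at roughly (0.58, -0.25, 0.27). Next I'll carry it above the grey pot, turning to the tube heading on the way.

Request:
servo_tool:
  rows:
    - [[0,0,2,0.05],[0.2,0,6,0.1],[0.4,0,11,0.15],[0.6,0,16,0.2],[0.8,0,21,0.25],[0.9,0,26,0.3],[1,0,31,0.35],[1.1,0,36,0.4],[1.1,0,41,0.4],[1.1,0,46,0.4],[1.1,0,50,0.4],[1.1,0,52.3,0.4]]
  claw: 0
  newtons: 30

```text
clock: 10.9
tcp_pos: [0.4211, 0.2569, 0.3606]
tcp_rot: [[0.994, -0.0, 0.106], [-0.106, 0.001, 0.994], [-0.001, -1.0, 0.001]]
wrist_force: [0.1, -0.5, -1.8]
grip_width: 0.205
```

Request:
servo_tool:
  rows:
    - [[0,0,0,0],[0,0,0,0],[0,0,0,0]]

```text
clock: 11.2
tcp_pos: [0.4239, 0.2514, 0.3607]
tcp_rot: [[0.993, 0.0, 0.114], [-0.114, -0.0, 0.993], [0.0, -1.0, -0.0]]
wrist_force: [-0.0, 0.1, -1.5]
grip_width: 0.206
```

```bash
python3 - <<'E'
from h import *
s,t=calibration('scene'),calibration('top')
k=calibration('wrist');o=robot.get_obs()
w,a,b=snapshot('wrist'),snapshot('scene'),snapshot('top')
print(o['tcp_pos'],np.round(o['tcp_rot'],3).tolist())
for q,z in (('pot',0),('gauge_tip',.194),('gauge',.277),('dip_tube',.135),('tank',0)):
    for c,kk in (('wrist',k),('scene',s),('top',t)):
        for r in landmark_of(q,c)[:4]: print(q,c,round(r['confidence'],2),np.round(r['centre'],1),atz(kk,r['centre'],z).round(3))
cv2.imwrite('pics/l3.png',np.hstack([cv2.resize(w[:,:,::-1],(400,300)),cv2.resize(a[100:300,200:460,::-1],(400,300))]))
E
```

```text
[0.42389372 0.2513616  0.36068492] [[0.993, 0.0, 0.114], [-0.114, -0.0, 0.993], [0.0, -1.0, -0.0]]
pot wrist 0.84 [166.2 371.2] [0.431 0.4   0.   ]
pot wrist 0.59 [192.9 278.6] [0.458 0.246 0.   ]
pot wrist 0.56 [267.9 240.7] [0.585 0.164 0.   ]
pot scene 0.83 [183.  338.1] [0.461 0.256 0.   ]
pot scene 0.77 [230.6 340.3] [0.597 0.162 0.   ]
pot scene 0.73 [155.7 369.9] [0.43  0.403 0.   ]
pot scene 0.39 [204.8 248.7] [ 0.385 -0.009  0.   ]
pot top 0.91 [198.6 227.5] [0.582 0.158 0.   ]
pot top 0.58 [240.2 200.4] [0.443 0.243 0.   ]
gauge_tip scene 0.93 [248.  110.4] [ 0.437 -0.383  0.194]
gauge_tip scene 0.69 [141.1 345.8] [0.468 0.247 0.194]
gauge_tip top 0.45 [280.4 401.8] [ 0.312 -0.355  0.194]
gauge wrist 0.57 [247.8 278.5] [0.441 0.249 0.277]
gauge scene 0.65 [271.4 106.6] [ 0.539 -0.401  0.277]
gauge scene 0.6 [114.3 346.8] [0.454 0.247 0.277]
gauge scene 0.28 [355.2 231.9] [ 0.808 -0.275  0.277]
gauge top 0.47 [264.5 410.6] [ 0.351 -0.357  0.277]
dip_tube wrist 0.59 [273.7  70.1] [ 0.505 -0.034  0.135]
dip_tube scene 0.66 [214.3 262.3] [ 0.51  -0.035  0.135]
dip_tube top 0.49 [215.5 286.9] [ 0.503 -0.037  0.135]
tank wrist 0.79 [167.5 112.3] [ 0.386 -0.016  0.   ]
tank scene 0.63 [205.2 248.8] [ 0.386 -0.01   0.   ]
tank top 0.7 [258.6 282.1] [ 0.385 -0.024  0.   ]
```

View pics/l3.png

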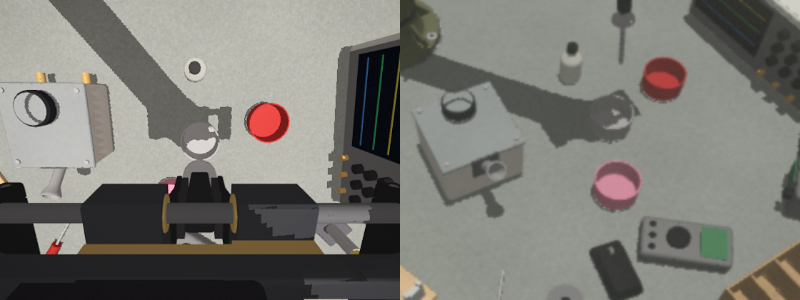

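The wrist view shows the grey pot (200,140) right below the gauge, the pink pot behind the fingers and the red one at (267,122). The tip is over the grey pot's centre to within 1 cm, so I'll dip.

Request:
servo_tool:
  rows:
    - [[-0.5,3,0,0],[-0.5,7,0,0],[-0.5,11,0,0],[-0.5,14,0,0],[-0.5,16,0,0],[-0.5,16.8,0,0],[-0.5,16.8,0,0],[-0.5,16.8,0,0],[-0.5,16.8,0,0]]

```text
clock: 13.0
tcp_pos: [0.419, 0.2541, 0.1941]
tcp_rot: [[0.994, 0.002, 0.112], [-0.112, 0.002, 0.994], [0.002, -1.0, 0.002]]
wrist_force: [0.2, -0.0, -2.0]
grip_width: 0.201
```

```bash
python3 - <<'E'
from h import *
s,t=calibration('scene'),calibration('top')
o=robot.get_obs();a,b=snapshot('scene'),snapshot('top')
print(o['tcp_pos'],o['wrist_force'])
for q,z in (('pot',0),('gauge_tip',.024),('gauge',.112)):
    for c,kk in (('scene',s),('top',t)):
        for r in landmark_of(q,c)[:4]: print(q,c,round(r['confidence'],2),np.round(r['centre'],1),atz(kk,r['centre'],z).round(3))
cv2.imwrite('pics/l4.png',cv2.resize(a[125:225,275:405,::-1],(650,500),interpolation=cv2.INTER_CUBIC))
E
```

```text
[0.41901919 0.25406212 0.19414891] [ 0.16675563 -0.01818731 -1.96981365]
pot scene 0.91 [159.1 370.1] [0.441 0.394 0.   ]
pot scene 0.85 [229.4 340.1] [0.593 0.163 0.   ]
pot scene 0.75 [182.  336.7] [0.456 0.254 0.   ]
pot scene 0.38 [138.1 336.6] [0.315 0.359 0.   ]
pot top 0.97 [197.1 224.8] [0.587 0.168 0.   ]
pot top 0.53 [238.1 198.4] [0.45 0.25 0.  ]
gauge_tip scene 0.73 [247.2 108.9] [ 0.315 -0.399  0.024]
gauge_tip scene 0.63 [179.6 335.1] [0.459 0.242 0.024]
gauge_tip top 0.73 [282.6 400.6] [ 0.31  -0.397  0.024]
gauge scene 0.82 [157.2 336.7] [0.448 0.244 0.112]
gauge scene 0.49 [150.3 310.4] [0.388 0.197 0.112]
gauge top 0.45 [262.8 411.9] [ 0.366 -0.409  0.112]
```

View pics/l4.png

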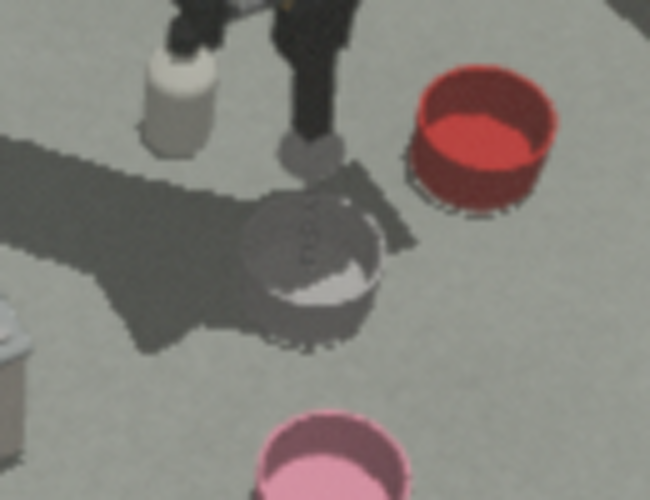

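The rod's tip is inside the grey pot (about (305,265) in the crop). By geometry the tip is at z≈0.026, some 18 mm below the rim. I'll go 3 mm lower, then lift out.

Request:
servo_tool:
  rows:
    - [[0,0.3,0,0],[0,0.3,0,0],[0,0.3,0,0],[0,-3,0,0],[0,-7,0,0],[0,-11,0,0],[0,-14,0,0],[0,-15.5,0,0],[0,-15.5,0,0]]

```text
clock: 14.3
tcp_pos: [0.4189, 0.254, 0.3494]
tcp_rot: [[0.994, 0.003, 0.112], [-0.112, 0.002, 0.994], [0.003, -1.0, 0.003]]
wrist_force: [-0.1, 0.9, -1.4]
grip_width: 0.201
```

```bash
python3 - <<'E'
from h import *
o=robot.get_obs();print(o['tcp_pos'],np.round(o['joint_positions'],2),np.round(o['tcp_rot'],3).tolist(),o['clock'])
snapshot('scene');s=calibration('scene')
print([(np.round(r['centre']),r['confidence'],atz(s,r['centre'],0).round(3)) for r in landmark_of('pot','scene')][:3])
E
```

```text
[0.41892334 0.25395593 0.34939861] [-0.67 -0.06  0.07  1.66  0.    1.53  0.86] [[0.994, 0.003, 0.112], [-0.112, 0.002, 0.994], [0.003, -1.0, 0.003]] 14.3
[(array([159., 370.]), 0.95, array([0.44 , 0.395, 0.   ])), (array([184., 335.]), 0.61, array([0.459, 0.247, 0.   ])), (array([264., 385.]), 0.47, array([0.742, 0.199, 0.   ]))]
```

Request:
servo_tool:
  rows:
    - [[0.3,0,-2,0.14],[0.9,0,-5,0.28],[1.5,0,-8,0.42],[2,0,-11,0.56],[2.6,0,-14,0.7],[3.1,0,-17,0.84],[3.4,0,-19.2,0.98],[3.4,0,-19.2,1.12],[3.4,0,-19.2,1.28],[3.4,0,-19.2,1.28],[3.4,0,-19.2,1.28],[3.4,0,-19.2,1.28]]

```text
clock: 15.6
tcp_pos: [0.4302, 0.059, 0.3467]
tcp_rot: [[0.181, -0.001, 0.984], [-0.984, -0.0, 0.181], [0.0, -1.0, -0.001]]
wrist_force: [0.5, 0.4, -2.2]
grip_width: 0.202
```

```bash
python3 - <<'E'
from h import *
pitch('p3')
s,t=calibration('scene'),calibration('top')
o=robot.get_obs();a,b=snapshot('scene'),snapshot('top')
print(o['tcp_pos'],np.round(o['tcp_rot'],3).tolist())
for q,z in (('gauge_tip',.18),('gauge',.27)):
    for c,kk in (('scene',s),('top',t)):
        for r in landmark_of(q,c)[:4]: print(q,c,round(r['confidence'],2),np.round(r['centre'],1),atz(kk,r['centre'],z).round(3))
cv2.imwrite('pics/l5.png',np.hstack([cv2.resize(cv2.imread('pics/p3.png'),(400,300)),cv2.resize(a[110:260,160:360,::-1],(400,300))]))
E
```

```text
clock 15.6 tcp [0.4302 0.059  0.3467] F [ 0.53  0.38 -2.24] w 0.202
pitch 100.2 L 0.0801 cost 4.1 tip [0.4354 0.0294 0.1793] collar [0.4327 0.045  0.2679]
  gauge [247. 278.] 0.9 [-0.4  0. ]
  gauge_grip [264. 280.] 0.72 [ 3.8 -1.8]
[0.43051108 0.05903295 0.34743995] [[0.179, -0.0, 0.984], [-0.984, 0.0, 0.179], [-0.0, -1.0, -0.0]]
gauge_tip scene 0.64 [248.3 112.8] [ 0.431 -0.379  0.18 ]
gauge_tip scene 0.61 [178.1 268. ] [0.451 0.019 0.18 ]
gauge_tip top 0.62 [157.3 255.6] [0.669 0.056 0.18 ]
gauge_tip top 0.56 [278.9 399.6] [ 0.317 -0.353  0.18 ]
gauge scene 0.97 [149.8 271.7] [0.445 0.035 0.27 ]
gauge scene 0.7 [271.8 104.8] [ 0.533 -0.405  0.27 ]
gauge scene 0.32 [355.1 229.7] [ 0.804 -0.278  0.27 ]
gauge scene 0.3 [174.  267.2] [ 0.5   -0.011  0.27 ]
gauge top 0.5 [263.2 413.2] [ 0.355 -0.366  0.27 ]
gauge top 0.43 [152.9 290.4] [ 0.654 -0.045  0.27 ]
```

View pics/l5.png

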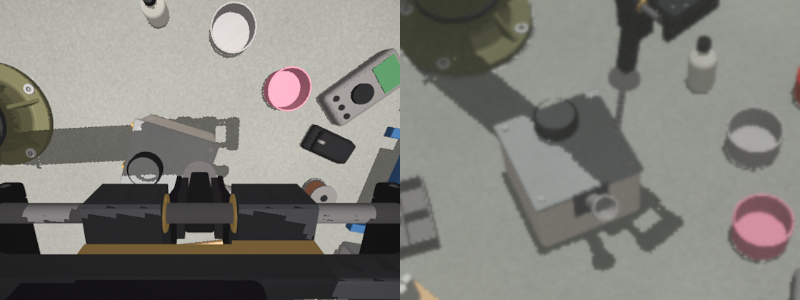

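Pitch is 100° and the tip is above the tank's top, about 2 cm from its front edge. I'll touch the tip down there lightly and drag, so that the gauge pivots in the loose grip.

Request:
servo_tool:
  rows:
    - [[0,2.5,-0.6,0],[0,5,-0.6,0],[0,6.2,-0.6,0],[0,6.7,-0.6,0],[0,7,-0.6,0],[0,7,-0.6,0]]
  claw: 0
  newtons: 4

```text
clock: 16.7
tcp_pos: [0.4251, 0.0582, 0.2789]
tcp_rot: [[0.178, 0.001, 0.984], [-0.984, 0.001, 0.178], [-0.001, -1.0, 0.002]]
wrist_force: [-1.7, 1.2, 2.6]
grip_width: 0.208
```

Request:
servo_tool:
  rows:
    - [[0.8,0,0,0],[1.6,-0.1,0,0],[2.4,-0.2,0,0],[3.2,-0.2,0,0],[4.0,-0.2,0,0],[4.8,-0.1,0,0],[5.5,0,0,0],[5.5,0,0,0]]
  claw: 0
  newtons: 3

```text
clock: 17.5
tcp_pos: [0.4345, 0.0023, 0.2774]
tcp_rot: [[0.176, -0.0, 0.984], [-0.984, -0.001, 0.176], [0.001, -1.0, -0.0]]
wrist_force: [-0.9, 0.2, 2.1]
grip_width: 0.205
```

```bash
python3 - <<'E'
from h import *
pitch('p4')
E
```

```text
clock 17.5 tcp [0.4345 0.0023 0.2774] F [-0.92  0.2   2.07] w 0.205
pitch 81.9 L 0.0801 cost 5.0 tip [0.4303 0.0258 0.1089] collar [0.4325 0.0133 0.198 ]
  gauge [216. 278.] 0.65 [-0.8 -0.1]
  gauge_tip [178. 277.] 0.83 [0.2 1.7]
  gauge_grip [255. 282.] 0.89 [ 1.7 -3.5]
```

Pivoting works: pitch is 82° and the tip has stayed put. I'll follow the arc down to 45°.

Request:
servo_tool:
  rows:
    - [[1,0.2,0,0],[2,0.5,0,0],[3,0.8,0,0],[4,1.2,0,0],[5,1.7,0,0],[6.1,2.2,0,0],[7.1,2.8,0,0],[8.1,3.5,0,0],[8.9,4.2,0,0],[9.6,4.9,0,0],[9.6,4.9,0,0],[9.6,4.9,0,0]]
  claw: 0
  newtons: 3

```text
clock: 18.9
tcp_pos: [0.4512, -0.0902, 0.228]
tcp_rot: [[0.178, -0.001, 0.984], [-0.984, 0.001, 0.178], [-0.001, -1.0, -0.001]]
wrist_force: [0.1, 0.4, -2.3]
grip_width: 0.209
```

Request:
servo_tool:
  rows:
    - [[0,0,0,0],[0,0,0,0],[0,0,0,0]]
  claw: 0
  newtons: 20

```text
clock: 19.2
tcp_pos: [0.4516, -0.0903, 0.2287]
tcp_rot: [[0.179, 0.0, 0.984], [-0.984, 0.0, 0.179], [-0.0, -1.0, 0.0]]
wrist_force: [0.1, 0.7, -0.8]
grip_width: 0.206
```

```bash
python3 - <<'E'
from h import *
pitch('p5')
k=calibration('wrist')
for r in landmark_of('dip_tube','wrist')[:2]: print(r['confidence'],r['centre'],atz(k,r['centre'],.135))
E
```

```text
clock 19.2 tcp [ 0.4516 -0.0903  0.2287] F [ 0.05  0.72 -0.78] w 0.206
pitch 43.4 L 0.0791 cost 7.9 tip [0.4296 0.0305 0.1124] collar [ 0.4413 -0.0338  0.1743]
  gauge [156. 278.] 0.71 [-0.2  0.6]
  gauge_tip [ 60. 276.] 0.74 [0.1 2.8]
  gauge_grip [246. 280.] 0.72 [-4.4 -1.9]
0.61 [164.8, 363.2] [ 0.50642435 -0.03325809  0.135     ]
```

Pitch is 43°, clamped at 20 N. Next: lift, yaw back to the tube heading (-5.9°), and stand off the mouth.

Request:
servo_tool:
  rows:
    - [[0,-4,0,0],[0,-8,0,-0.1],[0,-8,3,-0.24],[0,-8,7,-0.38],[-0.1,-8,11,-0.52],[-0.3,-8,15,-0.66],[-0.6,-8,19,-0.8],[-0.6,-8,20.2,-0.94],[-0.6,-8,20.2,-1.08],[-0.6,-8,20.2,-1.22],[-0.6,-8,20.2,-1.29],[-0.6,-7,20.2,-1.29]]
  claw: 0
  newtons: 20

```text
clock: 20.65
tcp_pos: [0.6501, -0.0489, 0.2994]
tcp_rot: [[0.995, 0.003, 0.101], [-0.101, 0.0, 0.995], [0.003, -1.0, 0.0]]
wrist_force: [0.6, -0.5, -1.4]
grip_width: 0.207
```

Request:
servo_tool:
  rows:
    - [[0,1.5,0,0],[0,2.5,0,0],[0,2.5,0,0],[0,2.5,0,0]]

```text
clock: 21.05
tcp_pos: [0.649, -0.0488, 0.273]
tcp_rot: [[0.995, -0.001, 0.102], [-0.102, 0.0, 0.995], [-0.001, -1.0, -0.0]]
wrist_force: [1.8, -1.0, -1.6]
grip_width: 0.206
```

```bash
python3 - <<'E'
from h import *
o=robot.get_obs();print(np.round(o['tcp_rot'],3).tolist())
k=calibration('wrist');s=calibration('scene');t=calibration('top')
v=pitch('p6')
for r in landmark_of('dip_tube','wrist')[:2]: print(r['confidence'],r['centre'],atz(k,r['centre'],.135))
a=snapshot('scene');
for q,z in (('gauge_tip',.16),('gauge',.21),('dip_tube',.135)):
    for r in landmark_of(q,'scene')[:3]: print(q,round(r['confidence'],2),np.round(r['centre'],1),atz(s,r['centre'],z).round(3))
w=cv2.imread('pics/p6.png')
cv2.imwrite('pics/l6.png',np.hstack([cv2.resize(w[0:260,200:360],(369,600),interpolation=cv2.INTER_CUBIC),cv2.resize(a[180:260,230:286,::-1],(420,600),interpolation=cv2.INTER_CUBIC)]))
E
```

```text
[[0.995, -0.001, 0.102], [-0.102, 0.0, 0.995], [-0.001, -1.0, -0.0]]
clock 21.05 tcp [ 0.649  -0.0488  0.273 ] F [ 1.83 -0.99 -1.58] w 0.206
pitch 45.3 L 0.0802 cost 335.7 tip [ 0.5299 -0.0366  0.152 ] collar [ 0.5929 -0.043   0.216 ]
  gauge [156. 277.] 0.87 [0.7 2.6]
  gauge_tip [ 64. 278.] 0.65 [1.2 1.9]
  gauge_tip [248. 139.] 0.45 [-182.1  140.9]
  gauge_grip [242. 284.] 0.92 [-2.4 -4.9]
  gauge_grip [235. 281.] 0.73 [ 5.  -2.2]
0.76 [40.1, 281.3] [ 0.50845182 -0.0329045   0.135     ]
0.38 [159.0, 276.6] [ 0.60293953 -0.04647739  0.135     ]
gauge_tip 0.83 [246.6 111.7] [ 0.411 -0.381  0.16 ]
gauge_tip 0.67 [283.7 339. ] [0.768 0.004 0.16 ]
gauge_tip 0.66 [277.2 180.7] [ 0.567 -0.281  0.16 ]
```

View pics/l6.png

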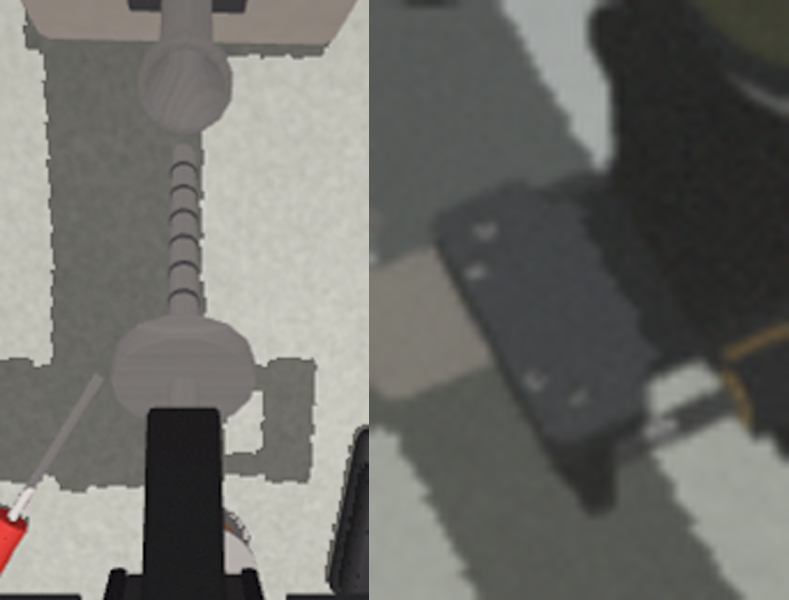

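The wrist crop shows the rod's tip (183,150) pointing straight at the tube's mouth (185,85) and laterally aligned. I'll insert with a light grip so that it can self-align.

Request:
servo_tool:
  rows:
    - [[-1,0.7,0,0],[-2,1.4,0,0],[-2.6,2,0,0],[-3.1,2.5,0,0],[-3.6,3,0,0],[-4.1,3.5,0,0],[-4.6,4,0,0],[-5.1,4.5,0,0],[-5.1,4.5,0,0]]
  claw: 0
  newtons: 6

```text
clock: 22.4
tcp_pos: [0.5975, -0.0436, 0.2277]
tcp_rot: [[0.995, -0.002, 0.102], [-0.102, 0.0, 0.995], [-0.002, -1.0, 0.0]]
wrist_force: [0.6, 0.7, -1.7]
grip_width: 0.203
```

```bash
python3 - <<'E'
from h import *
v=pitch('p7')
w=cv2.imread('pics/p7.png')
cv2.imwrite('pics/l7.png',cv2.resize(w[0:260,180:380],(461,600),interpolation=cv2.INTER_CUBIC))
E
```

```text
clock 22.4 tcp [ 0.5975 -0.0436  0.2277] F [ 0.61  0.68 -1.66] w 0.203
pitch 48.3 L 0.0797 cost 0.9 tip [ 0.485  -0.0321  0.1012] collar [ 0.5447 -0.0382  0.1683]
  gauge [161. 279.] 0.6 [0.2 0.6]
  gauge_grip [242. 279.] 0.79 [-1.2  0.1]
```

View pics/l7.png

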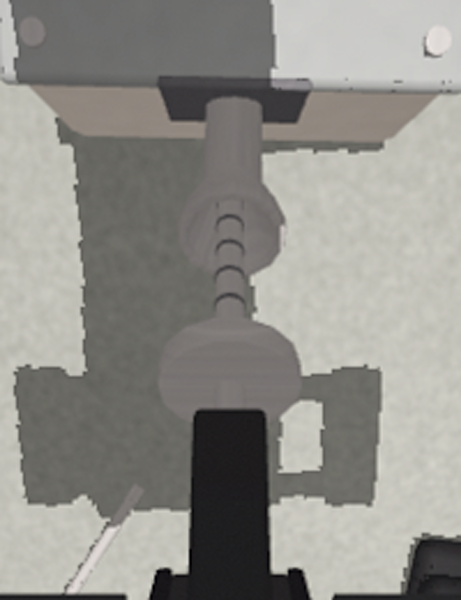

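The rod is in the tube with about 5 cm to go. I'll continue 3.8 cm, then creep.

Request:
servo_tool:
  rows:
    - [[-0.4,0.45,0,0],[-0.8,0.9,0,0],[-1.2,1.3,0,0],[-1.6,1.75,0,0],[-2,2.15,0,0],[-2.4,2.6,0,0],[-2.7,2.9,0,0],[-2.7,2.9,0,0]]
  claw: 0
  newtons: 6

```text
clock: 23.4
tcp_pos: [0.5709, -0.0409, 0.199]
tcp_rot: [[0.995, -0.001, 0.102], [-0.102, 0.0, 0.995], [-0.001, -1.0, 0.0]]
wrist_force: [-0.7, 0.3, -0.8]
grip_width: 0.206
```

```bash
python3 - <<'E'
from h import *
v=pitch('p8')
E
```

```text
clock 23.4 tcp [ 0.5709 -0.0409  0.199 ] F [-0.67  0.27 -0.79] w 0.206
pitch 45.4 L 0.0796 cost 2.8 tip [ 0.4523 -0.0288  0.0785] collar [ 0.5152 -0.0352  0.1425]
  gauge [157. 278.] 0.69 [0.2 0.8]
  gauge_grip [242. 277.] 0.65 [-1.9  1.8]
```

Request:
servo_tool:
  rows:
    - [[-0.1,0.1,0,0],[-0.2,0.2,0,0],[-0.3,0.3,0,0],[-0.4,0.4,0,0],[-0.5,0.5,0,0],[-0.5,0.5,0,0]]

```text
clock: 24.2
tcp_pos: [0.5664, -0.0404, 0.1944]
tcp_rot: [[0.995, -0.0, 0.102], [-0.102, 0.0, 0.995], [-0.0, -1.0, 0.0]]
wrist_force: [0.3, 0.8, -0.2]
grip_width: 0.207
```

Request:
servo_tool:
  rows:
    - [[-0.05,0.05,0,0],[-0.1,0.1,0,0],[-0.15,0.15,0,0],[-0.2,0.2,0,0],[-0.2,0.2,0,0]]

```text
clock: 24.7
tcp_pos: [0.5646, -0.0402, 0.1925]
tcp_rot: [[0.995, -0.0, 0.102], [-0.102, 0.0, 0.995], [-0.0, -1.0, 0.0]]
wrist_force: [-0.2, -0.5, -2.4]
grip_width: 0.204
```

```bash
python3 - <<'E'
from h import *
v=pitch('p9')
E
```

```text
clock 24.7 tcp [ 0.5646 -0.0402  0.1925] F [-0.16 -0.53 -2.42] w 0.204
pitch 46.6 L 0.0799 cost 7.3 tip [ 0.4483 -0.0283  0.0691] collar [ 0.5099 -0.0346  0.1345]
  gauge [158. 276.] 0.59 [0.  3.2]
  gauge_grip [241. 285.] 0.65 [-0.2 -5.8]
```

Request:
servo_tool:
  rows:
    - [[-0.05,0.05,0,0],[-0.1,0.1,0,0],[-0.15,0.15,0,0],[-0.15,0.15,0,0]]

```text
clock: 25.3
tcp_pos: [0.563, -0.0401, 0.191]
tcp_rot: [[0.995, -0.0, 0.102], [-0.102, 0.0, 0.995], [-0.0, -1.0, 0.0]]
wrist_force: [0.2, 0.0, -1.5]
grip_width: 0.201
```

Request:
servo_tool:
  rows:
    - [[-0.05,0.05,0,0],[-0.1,0.1,0,0],[-0.15,0.15,0,0],[-0.15,0.15,0,0]]

```text
clock: 25.7
tcp_pos: [0.5615, -0.0399, 0.1894]
tcp_rot: [[0.995, -0.0, 0.102], [-0.102, 0.0, 0.995], [-0.0, -1.0, 0.0]]
wrist_force: [-0.9, 0.7, -2.8]
grip_width: 0.208
```

Request:
servo_tool:
  rows:
    - [[-0.05,0.05,0,0],[-0.1,0.1,0,0],[-0.15,0.15,0,0],[-0.15,0.15,0,0]]

```text
clock: 26.1
tcp_pos: [0.5605, -0.0398, 0.1884]
tcp_rot: [[0.995, 0.001, 0.102], [-0.102, 0.0, 0.995], [0.001, -1.0, 0.0]]
wrist_force: [0.5, -0.1, -0.1]
grip_width: 0.206
```

```bash
python3 - <<'E'
from h import *
v=pitch('p10')
w=cv2.imread('pics/p10.png')
cv2.imwrite('pics/l8.png',cv2.resize(w[60:220,200:360],(600,600),interpolation=cv2.INTER_CUBIC))
E
```

```text
clock 26.1 tcp [ 0.5605 -0.0398  0.1884] F [ 0.47 -0.07 -0.05] w 0.206
pitch 47.3 L 0.0795 cost 10.0 tip [ 0.4461 -0.0281  0.0638] collar [ 0.5068 -0.0343  0.1299]
  gauge [160. 275.] 0.89 [0.2 4.2]
  gauge_grip [247. 281.] 0.84 [-5.7 -2.3]
```

View pics/l8.png

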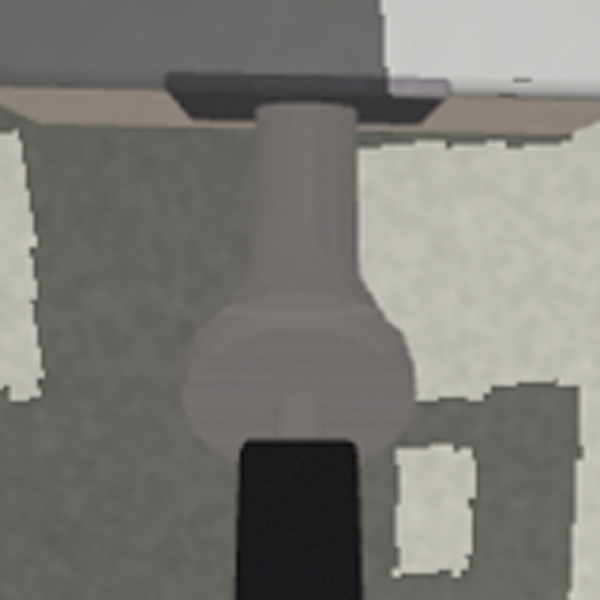

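The collar looks flush with the mouth, and the last step fell 0.5 mm short. One more small creep should confirm contact by force.

Request:
servo_tool:
  rows:
    - [[-0.05,0.05,0,0],[-0.1,0.1,0,0],[-0.1,0.1,0,0],[-0.1,0.1,0,0]]

```text
clock: 26.7
tcp_pos: [0.5604, -0.0399, 0.1881]
tcp_rot: [[0.995, 0.003, 0.102], [-0.102, -0.0, 0.995], [0.003, -1.0, 0.0]]
wrist_force: [4.4, -0.9, 3.3]
grip_width: 0.199
```

Request:
servo_tool:
  rows:
    - [[-0.05,0.05,0,0],[-0.1,0.1,0,0],[-0.1,0.1,0,0],[-0.1,0.1,0,0]]

```text
clock: 27.1
tcp_pos: [0.5603, -0.0399, 0.1875]
tcp_rot: [[0.995, 0.005, 0.102], [-0.102, -0.0, 0.995], [0.005, -1.0, 0.0]]
wrist_force: [6.0, -0.9, 5.7]
grip_width: 0.205
```

```bash
python3 - <<'E'
from h import *
v=pitch('p11')
for i in range(4):
    o=robot.get_obs();print(np.round(o['wrist_force'],2),o['tcp_pos'].round(4));snapshot('wrist')
E
```

```text
clock 27.1 tcp [ 0.5603 -0.0399  0.1875] F [ 5.95 -0.85  5.75] w 0.205
pitch 60.7 L 0.08 cost 345.5 tip [ 0.4783 -0.0315  0.0388] collar [ 0.5217 -0.0359  0.1175]
  gauge [159. 275.] 0.78 [20.4  3.9]
  gauge [340. 118.] 0.63 [-160.5  161.1]
  gauge_grip [245. 284.] 0.75 [ 0.  -4.4]
[ 6.22 -0.95  5.37] [ 0.5603 -0.0399  0.1875]
[ 5.89 -0.98  4.41] [ 0.5603 -0.0399  0.1875]
[ 6.07 -0.97  6.1 ] [ 0.5603 -0.0399  0.1875]
[ 7.1  -0.65  5.09] [ 0.5603 -0.0399  0.1875]
```

The collar is seated: a steady reaction of about 9 N pushes back along the tube axis and the arm is stopped. I'll tighten the grip and draw the gauge straight out.

Request:
servo_tool:
  rows:
    - [[0.2,-0.2,0,0],[0.2,-0.2,0,0],[0.6,-0.6,0,0],[1.2,-1.2,0,0],[2,-2,0,0],[3,-3,0,0],[4,-4,0,0],[5,-5,0,0],[6,-6,0,0],[7.2,-7.2,0,0],[8.5,-8.5,0,0],[9.5,-9.5,0,0]]
  claw: 0
  newtons: 20

```text
clock: 28.7
tcp_pos: [0.6536, -0.0491, 0.2824]
tcp_rot: [[0.995, -0.0, 0.101], [-0.101, 0.0, 0.995], [-0.0, -1.0, 0.0]]
wrist_force: [0.4, 0.1, -1.6]
grip_width: 0.204
```

```bash
python3 - <<'E'
from h import *
o=robot.get_obs();print(np.round(o['tcp_rot'],3).tolist(),np.round(o['joint_positions'],2))
v=pitch('p12')
E
```

```text
[[0.995, -0.0, 0.101], [-0.101, 0.0, 0.995], [-0.0, -1.0, 0.0]] [-0.24  0.32  0.35  1.39 -0.11  1.45  1.58]
clock 28.7 tcp [ 0.6536 -0.0491  0.2824] F [ 0.38  0.05 -1.63] w 0.204
pitch 46.5 L 0.0791 cost 3.0 tip [ 0.5378 -0.0373  0.1597] collar [ 0.5994 -0.0436  0.225 ]
  gauge [160. 279.] 0.92 [-0.6  0.1]
  gauge_tip [ 70. 278.] 0.75 [0.3 1.7]
  gauge_grip [243. 279.] 0.88 [-1.4 -0.2]
```

The gauge is out at about 46°. To level it, I'll rest the tip on the tank's top beside the tube and lower the grip beyond the tank's edge.

Request:
servo_tool:
  rows:
    - [[0,-1.5,0.5,0],[-1,-2,3,0],[-4,-2,5.4,0],[-7.5,-2,5.4,0],[-10,-1.5,5.4,0],[-11,0,5.4,0],[-11,2,5.4,0],[-11,3.5,5.4,0],[-11,3.8,5.4,0],[-11,3.8,5.4,0],[-11,3.8,5.4,0]]
  claw: 0
  newtons: 20

```text
clock: 30.0
tcp_pos: [0.5494, 0.0156, 0.2439]
tcp_rot: [[0.995, 0.001, 0.102], [-0.102, 0.0, 0.995], [0.001, -1.0, 0.0]]
wrist_force: [0.7, 0.6, -1.9]
grip_width: 0.204
```

```bash
python3 - <<'E'
from h import *
v=pitch('p13')
w=cv2.imread('pics/p13.png')
cv2.imwrite('pics/l9.png',cv2.resize(w[0:260,130:430],(600,520),interpolation=cv2.INTER_CUBIC))
E
```

```text
clock 30.0 tcp [0.5494 0.0156 0.2439] F [ 0.67  0.6  -1.85] w 0.204
pitch 45.7 L 0.0786 cost 7.5 tip [0.4324 0.0276 0.1231] collar [0.4948 0.0212 0.1876]
  gauge [161. 277.] 0.76 [-1.8  2.5]
  gauge_tip [ 68. 277.] 0.64 [0.5 2.4]
  gauge_grip [243. 280.] 0.88 [-0.9 -1.4]
```

View pics/l9.png

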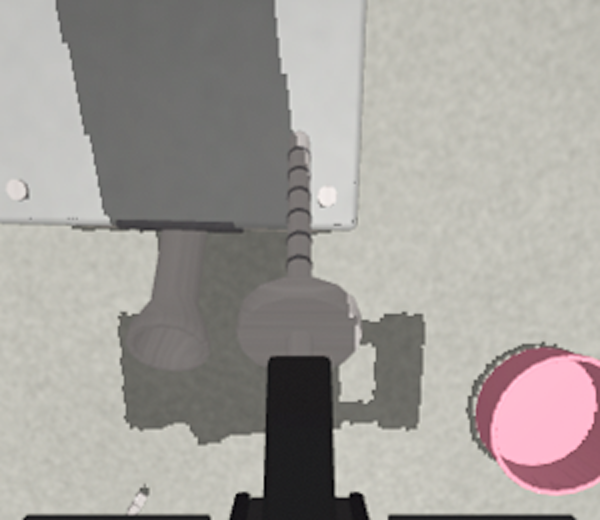

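The tip is above the tank's top, and the collar clears the tube and the corner screw. I'll lower with the light grip.

Request:
servo_tool:
  rows:
    - [[0,0.8,0,0],[0.6,1.6,0,0],[1.3,2.4,0,0],[1.8,3.2,0,0],[2.4,4,0,0],[2.9,4.8,0,0],[3.3,5.6,0,0],[3.7,6.4,0,0],[4.1,7.2,0,0],[4.5,8.2,0,0],[4.8,9.2,0,0],[5,10.2,0,0]]
  claw: 0
  newtons: 3

```text
clock: 31.4
tcp_pos: [0.5986, 0.0105, 0.14]
tcp_rot: [[0.995, -0.0, 0.102], [-0.102, -0.0, 0.995], [-0.0, -1.0, -0.0]]
wrist_force: [0.3, -0.8, -1.1]
grip_width: 0.205
```

Request:
servo_tool:
  rows:
    - [[0,0,0,0],[0,0,0,0]]

```text
clock: 31.6
tcp_pos: [0.5983, 0.0105, 0.1407]
tcp_rot: [[0.995, -0.001, 0.102], [-0.102, -0.0, 0.995], [-0.001, -1.0, -0.0]]
wrist_force: [-0.6, -0.2, -1.3]
grip_width: 0.203
```

```bash
python3 - <<'E'
from h import *
v=pitch('p14')
o=robot.get_obs();print('geom',np.degrees(np.arcsin((o['tcp_pos'][2]-.116)/.1655)))
E
```

```text
clock 31.6 tcp [0.5983 0.0105 0.1407] F [-0.59 -0.21 -1.28] w 0.203
pitch -20.8 L 0.0799 cost 1.2 tip [0.4403 0.0267 0.2012] collar [0.524  0.0181 0.1692]
  gauge [128. 278.] 0.97 [0.3 1.3]
  gauge_grip [249. 279.] 0.57 [-1.1  0.2]
geom 8.925900710998043
```

```bash
python3 - <<'E'
from h import *
k=calibration('wrist');o=robot.get_obs();tcp=o['tcp_pos'];R=np.array(o['tcp_rot'])
for d in (-30,-20,-10,0,10,20,30,45):
    a=np.radians(d);print(d,[np.round(proj(k,tcp+(.0798-x)*(-np.cos(a)*R[:,0]+np.sin(a)*R[:,1])),1).tolist() for x in (.03,.008,0,-.09)])
w=cv2.imread('pics/p14.png')
cv2.imwrite('pics/l10.png',cv2.resize(w[0:260,130:430],(600,520),interpolation=cv2.INTER_CUBIC))
E
```

```text
-30 [[211.1, 279.1], [166.3, 279.2], [146.6, 279.2], [-514.1, 280.2]]
-20 [[197.5, 279.2], [148.1, 279.2], [127.3, 279.3], [-339.7, 280.0]]
-10 [[188.1, 279.2], [137.8, 279.3], [117.5, 279.3], [-228.9, 279.9]]
0 [[182.8, 279.2], [134.1, 279.3], [115.2, 279.3], [-148.9, 279.8]]
10 [[181.1, 279.2], [135.6, 279.3], [118.6, 279.3], [-86.4, 279.7]]
20 [[182.6, 279.2], [141.1, 279.3], [126.2, 279.3], [-35.2, 279.6]]
30 [[186.6, 279.2], [149.6, 279.3], [136.7, 279.3], [8.5, 279.5]]
45 [[196.4, 279.2], [166.4, 279.2], [156.2, 279.3], [64.7, 279.4]]
```

```bash
python3 - <<'E'
from h import *
for f in ('p13','p14'):
    w=cv2.imread(f'pics/{f}.png');g=w.sum(2)
    print(f,'col profile',[(r,int(g[r,279])) for r in range(0,215,5)])
    for r in (2,20,40,60,80,170,190,210): # widths about centre
        row=g[r,230:330];print(r,row[::3].tolist())
s,t=calibration('scene'),calibration('top');o=robot.get_obs();tcp=np.array(o['tcp_pos']);R=np.array(o['tcp_rot'])
snapshot('scene');snapshot('top');snapshot('wrist')
n=R[:,2]
for q in ('gauge_tip','gauge','gauge_grip'):
    for c,kk in (('scene',s),('top',t)):
        for r in landmark_of(q,c)[:4]:
            p,d=ray(kk,r['centre']);x=p+d*((tcp-p)@n)/(d@n)   # meet gauge's vertical plane
            l=x-tcp
            if np.linalg.norm(l)<.25: print(q,c,round(r['confidence'],2),np.round(r['centre'],1),'along -x',round(-l@R[:,0],3),'down',round(-l[2],3))
for r in regions_of('gauge','wrist')[:2]: print(r['rect'],r['confidence'])
for q in ('gauge','gauge_tip','gauge_grip'): print(q,[(np.round(r['centre'],1).tolist(),round(r['confidence'],2)) for r in landmark_of(q,'wrist')][:2])
E
```

```text
p13 col profile [(0, 594), (5, 599), (10, 600), (15, 599), (20, 603), (25, 605), (30, 606), (35, 609), (40, 617), (45, 617), (50, 619), (55, 619), (60, 619), (65, 556), (70, 576), (75, 362), (80, 356), (85, 363), (90, 358), (95, 369), (100, 357), (105, 261), (110, 355), (115, 256), (120, 357), (125, 363), (130, 366), (135, 359), (140, 360), (145, 381), (150, 345), (155, 342), (160, 351), (165, 356), (170, 361), (175, 360), (180, 85), (185, 91), (190, 89), (195, 87), (200, 88), (205, 88), (210, 88)]
2 [322, 324, 324, 319, 322, 323, 321, 323, 327, 326, 325, 323, 305, 593, 593, 595, 596, 598, 597, 597, 595, 593, 596, 596, 596, 598, 599, 533, 568, 561, 559, 564, 565, 560]
20 [331, 328, 321, 322, 324, 326, 326, 328, 329, 326, 327, 327, 330, 465, 606, 604, 603, 604, 605, 601, 599, 600, 606, 608, 607, 603, 600, 505, 568, 553, 566, 569, 574, 572]
40 [332, 329, 331, 333, 336, 334, 335, 332, 335, 335, 335, 338, 331, 332, 322, 615, 616, 618, 615, 612, 611, 613, 613, 612, 610, 610, 602, 486, 582, 554, 564, 561, 578, 560]
60 [335, 333, 335, 334, 338, 335, 334, 335, 338, 337, 338, 338, 339, 337, 3
[... 2245 characters left out ...]
, 363, 356, 333, 322, 319, 337, 346, 344, 336, 342, 334, 327, 630, 618, 619, 613, 611]
190 [333, 341, 343, 342, 341, 344, 330, 336, 337, 345, 190, 129, 136, 134, 134, 133, 137, 133, 137, 132, 136, 135, 110, 273, 350, 335, 335, 342, 630, 630, 628, 629, 610, 616]
210 [334, 346, 349, 340, 336, 342, 348, 340, 339, 349, 190, 127, 132, 132, 134, 137, 134, 132, 133, 136, 137, 136, 110, 273, 346, 348, 355, 336, 630, 624, 625, 630, 612, 601]
gauge_tip scene 0.63 [186.1 268.3] along -x 0.161 down 0.016
gauge_grip scene 0.47 [222.5 295.5] along -x 0.012 down -0.019
[237.4, 0.2, 83.4, 343.9] 0.7
[248.8, 333.6, 12.3, 6.9] 0.7
gauge [([126.0, 277.0], 0.91)]
gauge_tip []
gauge_grip [([249.2, 281.0], 0.93)]
```

```bash
cat >> h.py <<'E'
def marks(g):
    """rows of ring marks and of the handle's front top edge along the rod's image"""
    c=g[:,276:283].mean(1);base=cv2.medianBlur(c.astype(np.float32).reshape(-1,1),5).ravel()
    h=next((r for r in range(100,250) if c[r:r+6].max()<160),None)
    rr=[r for r in range(1,(h or 180)-40) if c[r]<c[max(r-4,0):r+5].min()+1 and c[r]<np.median(c[max(r-8,0):r+9])-40]
    return rr,h
E
python3 - <<'E'
from h import *
for f in ('p6','p12','p13','p14'):
    print(f,marks(cv2.imread(f'pics/{f}.png').sum(2).astype(float)))
k=calibration('wrist');o=robot.get_obs();tcp=o['tcp_pos'];R=np.array(o['tcp_rot'])
def pt(a,L,x,n=0): 
    u=-np.cos(a)*R[:,0]+np.sin(a)*R[:,1]; nn=-np.sin(a)*R[:,0]-np.cos(a)*R[:,1]
    return tcp+(L-x)*u+n*nn
for d,L in ((45.5,.079),(48,.079),(9,.080),(9,.072),(6,.072),(12,.075),(20,.08),(-20,.08)):
    a=np.radians(d);print(d,L,'rings 10mm',[round(proj(k,pt(a,L,x,.004))[0],1) for x in (-.02,-.03,-.04,-.05,-.06,-.07)],'handle',round(proj(k,pt(a,L,.02,.009))[0],1),'collar',round(proj(k,pt(a,L,0))[0],1))
E
```

```text
p6 ([59, 60, 70, 71, 80, 91, 102, 113, 126], 177)
p12 ([74, 83, 94, 105, 116, 128], 178)
p13 ([74, 83, 94, 105, 116, 128], 178)
p14 ([24, 50, 77], 171)
45.5 0.079 rings 10mm [np.float64(130.0), np.float64(119.0), np.float64(108.5), np.float64(98.4), np.float64(88.8), np.float64(79.6)] handle 175.0 collar 157.9
48 0.079 rings 10mm [np.float64(134.6), np.float64(124.2), np.float64(114.2), np.float64(104.7), np.float64(95.7), np.float64(87.1)] handle 177.2 collar 161.5
9 0.08 rings 10mm [np.float64(70.9), np.float64(47.7), np.float64(24.1), np.float64(0.1), np.float64(-24.4), np.float64(-49.3)] handle 159.2 collar 117.6
9 0.072 rings 10mm [np.float64(89.2), np.float64(66.3), np.float64(43.1), np.float64(19.4), np.float64(-4.8), np.float64(-29.3)] handle 176.8 collar 134.8
6 0.072 rings 10mm [np.float64(87.0), np.float64(63.0), np.float64(38.3), np.float64(12.9), np.float64(-13.1), np.float64(-39.9)] handle 178.0 collar 134.0
12 0.075 rings 10mm [np.float64(85.3), np.float64(63.5), np.float64(41.5), np.float64(19.4), np.float64(-3.1), np.float64(-25.7)] handle 169.4 collar 129.8
20 0.08 rings 10mm [np.float64(85.3), np.float64(66.7), np.float64(48.2), np.float64(29.9), np.float64(11.7), np.float64(-6.4)] handle 159.1 collar 125.8
-20 0.08 rings 10mm [np.float64(68.7), np.float64(31.4), np.float64(-11.1), np.float64(-60.0), np.float64(-116.9), np.float64(-183.8)] handle 187.8 collar 126.8
```

```bash
cat >> h.py <<'E'
def ringfit(save):
    """pitch from ring marks (every 10 mm from x=-20 mm), handle edge; free: pitch, L, offset e across the axis"""
    o=robot.get_obs();k=calibration('wrist');im=snapshot('wrist')[:,:,::-1];cv2.imwrite(f'pics/{save}.png',im)
    tcp=np.array(o['tcp_pos']);R=np.array(o['tcp_rot']);rr,h=marks(im.sum(2).astype(float));rr=sorted(rr,reverse=True)
    def pt(v,x,n):
        u=-np.cos(v[0])*R[:,0]+np.sin(v[0])*R[:,1];nn=-np.sin(v[0])*R[:,0]-np.cos(v[0])*R[:,1]
        return tcp+(v[1]-x)*u+(n+v[2])*nn
    col=[r['centre'][0] for r in landmark_of('gauge','wrist')[:1] if r['confidence']>.5]
    f=lambda v:np.array([proj(k,pt(v,-.02-.01*i,.004))[0]-r for i,r in enumerate(rr)]+([proj(k,pt(v,.02,.009))[0]-h] if h else [])+[(proj(k,pt(v,0,0))[0]-c)/2 for c in col]+[v[2]*W])
    for W in (2000,300):
        s=min((least_squares(f,[a,.077,0]) for a in (-.3,0.,.3,.8)),key=lambda s:s.cost)
        print('W',W,'pitch',np.degrees(s.x[0]).round(1),'L,e mm',(s.x[1:]*1000).round(1),'res',s.fun.round(1))
    print(round(o['clock'],2),tcp.round(4),np.round(o['wrist_force'],1),'rings',rr,'handle',h,'collar',col)
E
python3 - <<'E'
from h import *
ringfit('p15')
s=calibration('scene');o=robot.get_obs();tcp=np.array(o['tcp_pos']);R=np.array(o['tcp_rot']);a=snapshot('scene')
cv2.imwrite('pics/s15.png',a[:,:,::-1])
for i in range(2):
  for q in ('gauge_tip','gauge','gauge_grip'):
    for r in landmark_of(q,'scene')[:4]:
        p,d=ray(s,r['centre']);x=p+d*((tcp-p)@R[:,2])/(d@R[:,2]);l=x-tcp
        if np.linalg.norm(l)<.25: print(q,round(r['confidence'],2),np.round(r['centre'],1),'along',round(-l@R[:,0],3),'down',round(-l[2],3))
for p in (0,5,9): print(p,proj(s,tcp+.168*(-np.cos(np.radians(p))*R[:,0])+.168*np.sin(np.radians(p))*R[:,1]))
E
```

```text
W 2000 pitch 3.6 L,e mm [75.6  0. ] res [-0.2  1.4 -0.7  0.2 -1.3  0. ]
W 300 pitch 4.1 L,e mm [75.5  0.9] res [-0.3  1.4 -0.7  0.2 -1.3  0.3]
32.45 [0.5985 0.0106 0.1411] [ 0.4  0.5 -1.3] rings [77, 50, 26] handle 171 collar [128.2]
gauge_tip 0.58 [188.4 268.3] along 0.161 down 0.026
gauge_grip 0.7 [220.6 294.8] along 0.016 down -0.023
gauge_tip 0.58 [188.4 268.3] along 0.161 down 0.026
gauge_grip 0.7 [220.6 294.8] along 0.016 down -0.023
0 [np.float64(180.70864134580268), np.float64(266.9624551750557)]
5 [np.float64(184.26484304513232), np.float64(267.195353278353)]
9 [np.float64(187.2892320261036), np.float64(267.53015846799457)]
```

The ring marks in the image suggest 4° to 7°, tip contact gives 9°, and the scene camera gives 6° to 9°. The contact geometry is the most reliable, so I'll lower to rod height (z = 0.116) and clamp there.

Request:
servo_tool:
  rows:
    - [[0,0.5,0,0],[0.1,1,0,0],[0.1,1.5,0,0],[0.1,2,0,0],[0.15,2.3,0,0],[0.15,2.5,0,0],[0.15,2.5,0,0],[0.15,2.5,0,0]]
  claw: 0
  newtons: 3

```text
clock: 33.7
tcp_pos: [0.6, 0.0104, 0.1161]
tcp_rot: [[0.995, -0.0, 0.102], [-0.102, 0.0, 0.995], [-0.0, -1.0, 0.0]]
wrist_force: [-0.2, -0.8, -1.0]
grip_width: 0.207
```

Request:
servo_tool:
  rows:
    - [[0,0,0,0],[0,0,0,0],[0,0,0,0],[0,0,0,0]]
  claw: 0
  newtons: 45

```text
clock: 34.1
tcp_pos: [0.6001, 0.0104, 0.1162]
tcp_rot: [[0.995, 0.0, 0.102], [-0.102, 0.0, 0.995], [0.0, -1.0, 0.0]]
wrist_force: [0.1, -0.7, -1.8]
grip_width: 0.198
```

```bash
python3 - <<'E'
from h import *
ringfit('p16')
s=calibration('scene');o=robot.get_obs();tcp=np.array(o['tcp_pos']);R=np.array(o['tcp_rot']);a=snapshot('scene')
for q in ('gauge_tip','gauge'):
    for r in landmark_of(q,'scene')[:4]:
        p,d=ray(s,r['centre']);x=p+d*((tcp-p)@R[:,2])/(d@R[:,2]);l=x-tcp
        if np.linalg.norm(l)<.25: print(q,round(r['confidence'],2),np.round(r['centre'],1),'along',round(-l@R[:,0],3),'down',round(-l[2],3))
E
```

```text
W 2000 pitch -6.5 L,e mm [76.7  0. ] res [ 0.3  0.2 -0.   0.4 -1.9  0. ]
W 300 pitch -6.0 L,e mm [76.7  0.8] res [ 0.2  0.2  0.   0.5 -1.9  0.2]
34.1 [0.6001 0.0104 0.1162] [ 0.1 -0.7 -1.8] rings [70, 40, 8] handle 176 collar [127.6]
gauge_tip 0.52 [188.  268.7] along 0.16 down -0.004
```

```bash
python3 - <<'E'
from h import *
k=calibration('wrist');o=robot.get_obs();tcp=np.array(o['tcp_pos']);R=np.array(o['tcp_rot'])
l1=cv2.imread('pics/l1.png')[300:600,:400].astype(float).sum(2)
c=l1[:,198:202].mean(1);print([int(v) for v in c[:125]])
def pt(v,x,n):
    u=-np.cos(v[0])*R[:,0]+np.sin(v[0])*R[:,1];nn=-np.sin(v[0])*R[:,0]-np.cos(v[0])*R[:,1]
    return tcp+(v[1]-x)*u+n*nn
# ring position x0 and pitch dx from the 45-degree views
for f,d in (('p12',45),('p13',45),('p12',46.5)):
    rr,h=marks(cv2.imread(f'pics/{f}.png').sum(2).astype(float));rr=sorted(rr,reverse=True)
    g=lambda v:np.array([proj(k,pt((np.radians(d),v[2]),v[0]-v[1]*i,.004))[0]-r for i,r in enumerate(rr)]+[proj(k,pt((np.radians(d),v[2]),.02,.009))[0]-h])
    s=least_squares(g,[-.02,.01,.079],x_scale=[.01,.01,.01]);print(f,d,s.x*1000,s.fun.round(1))
E
```

```text
[643, 644, 646, 645, 646, 647, 648, 648, 648, 649, 650, 650, 651, 650, 652, 633, 463, 403, 426, 579, 659, 653, 648, 652, 656, 656, 656, 657, 656, 657, 657, 658, 659, 658, 655, 661, 656, 564, 402, 411, 571, 668, 664, 663, 663, 662, 663, 665, 664, 660, 665, 665, 665, 665, 665, 665, 666, 667, 668, 667, 665, 662, 668, 667, 668, 668, 668, 668, 669, 671, 636, 528, 502, 452, 454, 440, 405, 365, 374, 376, 375, 373, 374, 376, 380, 382, 390, 396, 391, 384, 376, 363, 339, 372, 376, 375, 376, 375, 375, 375, 375, 375, 375, 374, 374, 374, 374, 375, 375, 374, 375, 370, 272, 73, 90, 99, 103, 103, 104, 104, 104, 103, 105, 103, 103]
p12 45 [-23.36484521  10.77780184  76.5708309 ] [ 0.   0.1 -0.3 -0.1  0.6 -0.3  0. ]
p13 45 [-23.36484521  10.77780184  76.5708309 ] [ 0.   0.1 -0.3 -0.1  0.6 -0.3  0. ]
p12 46.5 [-24.99441913  11.36461573  77.42522801] [ 0.1  0.1 -0.3 -0.2  0.6 -0.2 -0. ]
```

Compared with the level reference just after the first lift, the tip now looks about 1–2° high. I'll ease the grip, raise 2.5 mm, clamp, then lift to reading height.

Request:
servo_tool:
  rows:
    - [[0,0,0,0],[0,0,0,0],[0,-0.1,0,0],[0,-0.25,0,0],[0,-0.25,0,0],[0,-0.25,0,0],[0,-0.25,0,0]]
  claw: 0
  newtons: 3

```text
clock: 35.05
tcp_pos: [0.6, 0.0104, 0.1186]
tcp_rot: [[0.995, 0.0, 0.102], [-0.102, 0.0, 0.995], [0.0, -1.0, 0.0]]
wrist_force: [-0.2, 0.3, -0.4]
grip_width: 0.208
```

Request:
servo_tool:
  rows:
    - [[0,0,0,0],[0,0,0,0],[0,0,0,0],[0,0,0,0],[0,-0.3,0,0],[0,-1,0,0],[0,-2.5,0,0],[0,-4,0,0],[0,-5.5,0,0],[0,-7,0,0],[0,-8.5,0,0],[0,-10,0,0]]
  claw: 0
  newtons: 45

```text
clock: 36.25
tcp_pos: [0.6001, 0.0104, 0.2202]
tcp_rot: [[0.995, 0.001, 0.102], [-0.102, 0.0, 0.995], [0.001, -1.0, 0.0]]
wrist_force: [-0.1, -0.1, -2.2]
grip_width: 0.197
```

Request:
servo_tool:
  rows:
    - [[0.5,-1.5,0,0],[2,-3,0,0],[3.5,-4.5,0,0],[5,-6,0,0],[6.5,-7.5,0,0],[8,-9,0,0],[9,-10.5,0,0],[10,-11.5,0,0],[10,-12,0,0],[10,-12,0,0],[10,-12,0,0],[10,-12,0,0]]

```text
clock: 37.45
tcp_pos: [0.6988, 0.0004, 0.338]
tcp_rot: [[0.995, -0.001, 0.101], [-0.101, 0.0, 0.995], [-0.001, -1.0, 0.0]]
wrist_force: [0.2, 0.0, -1.0]
grip_width: 0.203
```

```bash
python3 - <<'E'
from h import *
for i in range(2): ringfit('p17')
s,t=calibration('scene'),calibration('top');o=robot.get_obs();tcp=np.array(o['tcp_pos']);R=np.array(o['tcp_rot'])
cv2.imwrite('pics/s17.png',snapshot('scene')[:,:,::-1]);snapshot('top')
for q in ('gauge_tip','gauge'):
  for c,kk in (('scene',s),('top',t)):
    for r in landmark_of(q,c)[:4]:
        p,d=ray(kk,r['centre']);x=p+d*((tcp-p)@R[:,2])/(d@R[:,2]);l=x-tcp
        if np.linalg.norm(l)<.25: print(q,c,round(r['confidence'],2),np.round(r['centre'],1),'along',round(-l@R[:,0],3),'down',round(-l[2],3))
for q in ('pot','mug','bottle','spool','mouse','meter'):
    r=landmark_of(q,'scene');print(q,[(np.round(x['centre']).tolist(),round(x['confidence'],2)) for x in r[:3]])
E
```

```text
W 2000 pitch 17.2 L,e mm [76.3  0.3] res [ 16.5  -2.2   6.1 -11.6  -0.2  -8.7   0.9   0.6]
W 300 pitch 21.1 L,e mm [73.2 12.3] res [ 16.1  -2.7   5.7 -11.6   0.3  -8.    1.3   3.7]
37.45 [6.988e-01 4.000e-04 3.380e-01] [ 0.2  0.  -1. ] rings [72, 71, 43, 41, 10] handle 175 collar [128.6]
W 2000 pitch 17.2 L,e mm [76.2  0.3] res [ 16.6  -2.2   6.1 -11.6  -0.2  -8.6   0.5   0.6]
W 300 pitch 21.1 L,e mm [73.  12.5] res [ 16.1  -2.7   5.7 -11.6   0.3  -7.9   0.9   3.8]
37.55 [6.989e-01 4.000e-04 3.382e-01] [-0.7 -0.1 -1.4] rings [72, 71, 43, 41, 10] handle 175 collar [129.6]
gauge_tip scene 0.64 [162.5 286.3] along 0.167 down 0.013
gauge scene 0.7 [190.9 307.5] along 0.075 down 0.002
pot [([230.0, 340.0], 0.83), ([158.0, 369.0], 0.65)]
mug [([280.0, 183.0], 0.74), ([353.0, 229.0], 0.61)]
bottle [([153.0, 310.0], 0.64)]
spool [([309.0, 308.0], 0.84), ([191.0, 307.0], 0.26)]
mouse [([319.0, 264.0], 0.72), ([356.0, 231.0], 0.39)]
meter [([264.0, 383.0], 0.95), ([211.0, 321.0], 0.7)]
```

The ring-mark spacing now matches the level reference to within about 1°, and the rod is at z≈0.34. I'll hold still briefly, then do a last check and hand in.

Request:
servo_tool:
  rows:
    - [[0,0,0,0],[0,0,0,0],[0,0,0,0],[0,0,0,0],[0,0,0,0],[0,0,0,0],[0,0,0,0],[0,0,0,0],[0,0,0,0],[0,0,0,0]]

```text
clock: 39.25
tcp_pos: [0.6995, 0.0002, 0.3386]
tcp_rot: [[0.995, 0.0, 0.102], [-0.102, 0.0, 0.995], [0.0, -1.0, 0.0]]
wrist_force: [-0.3, 0.1, -1.8]
grip_width: 0.199
```

```bash
python3 - <<'E'
from h import *
o=robot.get_obs();im=snapshot('wrist')[:,:,::-1];print(o['clock'],o['tcp_pos'].round(4),np.abs(o['dq']).max(),marks(im.sum(2).astype(float)))
b=snapshot('top');t=calibration('top')
for r in landmark_of('pot','top')[:4]: print(np.round(r['centre']),round(r['confidence'],2),atz(t,r['centre'],0).round(3))
a0=cv2.imread('pics/scene0.png');a1=snapshot('scene')[:,:,::-1]
d=cv2.absdiff(a0,a1).max(2)[168:200,320:356];print('pot patch diff',d.mean().round(1))
print(robot.sign_off())
E
```

```text
39.25 [6.995e-01 2.000e-04 3.386e-01] 0.001572039719384157 ([10, 41, 43, 71, 72], 175)
[198. 224.] 0.85 [0.583 0.169 0.   ]
[239. 197.] 0.81 [0.448 0.253 0.   ]
[243. 155.] 0.68 [0.433 0.39  0.   ]
pot patch diff 80.6
the job is handed in; nothing more can be done
None
```

The gauge went through every step in order. I handed the job in at about 39 s, with the arm still holding it.

**What I did**
- **Picking up:** I lifted the gauge from its cradle. The tool can only yaw, so I tilted the gauge by letting it pivot in a loosened 3 N grip.
- **Paste pot:** I dipped the tip in the grey pot. It went roughly 2 cm below the rim by geometry, and the scene view showed it inside.
- **Dip tube:** I pivoted the gauge to 45° with its tip on the tank's fixed top. I then slid it down the tube until the collar seated, with a steady reaction of about 9 N along the axis, and drew it out.
- **Presenting:** I levelled it with the tip on the tank's top again, clamped it at 45 N and raised it to z ≈ 0.34 m.

**Last checks**
- **Stillness:** joint speeds were below 0.002 rad/s and the rod was clear of everything.
- **Pot:** the top camera found it at (0.448, 0.253), the same as at the start. A simple image difference at the pot in the scene view was large (80.6). I put that down to the gripper or its shadow covering the pot, but did not check.
- **Level:** the estimates differ a little. Compared with the first lift, the rod's ring marks give about -0.5°. Contact geometry gives about +1°, and the noisier scene-camera landmarks give +1.5° to +4.5°.
- **Grip:** the handle slipped about 3–4 mm along the pads during levelling, and the grip stayed secure.
- **Other things on the bench:** I did not measure the bystanders separately at the end; the arm's planned path kept clear of them.

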